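Prop the drying board, rack the glazed tiles, close the glaze and start the dryer

TASK

Glazing is finished. First, while the drying board is still empty, swing its red prop leg up and over until it locks by itself and the board stands on it; then lay every glazed tile flat on the sloping board, glazed face up and not on top of one another, and put the lid properly on the white glaze tub. When all that is done, start the dryer: tilt its stick fully over to the green side, hold it there for three seconds and let it return to centre; leave the other things on the table where they are.

Things in the scene. Friction and masses are not known exactly. Their poses are not given: they have to be found in the camera images.
- leg (a joint): red U-shaped prop leg, hinged on the base under the board. 0 = folded, handle towards the robot; grows as the handle swings up, over and away, to a stop at 1.75 rad. Its cross roller, 100 mm from the hinge, lifts the board. A weak spring (under 0.1 N m) and the board's weight fold it back up to about 1.25 rad; past that the weight drives it to the stop: locked above 1.65. Up to 15 N at the handle
- leg_handle (a point): middle of the leg's round red handle, a bar 18 mm thick, 80 mm long, along the hinge axis on the robot's right, its middle 65 mm outside the board's side edge, 130 mm from the hinge axis. Folded it is 33 mm above the table with free table under and beside it; locked 161 mm. The bar may turn between the fingers. Frame of the leg: x from handle to hinge, y along the axis to the left
- leg_pivot (a point): point of the leg's hinge axis in the same plane as the handle's middle, 33 mm above the table; the handle moves on a circle of 130 mm radius about it. Same frame as the handle
- board (a joint): tilt of the wooden drying board, 240 x 240 x 12 mm, hinged along its edge nearest the robot, 45 mm above the table. 0 = lying level on its base; about 0.43 rad when it stands on the locked leg. It is lifted only by the leg; it falls back if the leg is not locked
- board_face (a point): centre of the board's upper face (57 mm above the table when level). x points up the slope away from the hinge, y along the hinge to the robot's left, z out of the face; all round it stands a lip 10 mm high and 8 mm thick, so that the clear face spans 112 mm either way in x and y
- tile0: glazed tile (blue glaze), terracotta with a coloured top, 90 (x) x 50 (y) x 12 (z) mm, 120 g; lies on the table; origin at the centre of its underside, z towards the glazed face. None if absent
- tile1: glazed tile (yellow glaze), terracotta with a coloured top, 90 (x) x 50 (y) x 12 (z) mm, 120 g; lies on the table; origin at the centre of its underside, z towards the glazed face. None if absent
- tile2: glazed tile (red glaze), terracotta with a coloured top, 90 (x) x 50 (y) x 12 (z) mm, 120 g; lies on the table; origin at the centre of its underside, z towards the glazed face. None if absent
- tile3: glazed tile (green glaze), terracotta with a coloured top, 90 (x) x 50 (y) x 12 (z) mm, 120 g; lies on the table; origin at the centre of its underside, z towards the glazed face. None if absent
- lid: white round lid of the glaze tub, lying on the table the right way up: plug 102 mm in diameter and 10 mm high below, then a disc 136 mm in diameter and 8 mm thick, then an upright blue knob 28 mm in diameter and 40 mm high. Origin at the centre of the plug's underside; z up through the knob (top at 58 mm). 160 g
- tub_rim (a point): centre of the mouth of the white glaze tub with a black band, fixed, outside 128 mm and inside 120 mm in diameter, rim 90 mm above the table. With the lid on, its disc lies on the rim and its plug hangs inside with 9 mm of play
- stick (a joint): spring-centred stick on the grey dryer control box; 0 = upright, positive = towards the green mark on the box, stops at +-0.45 rad; fully over is above 0.33. Spring 0.45 N m/rad, so about 2 N at the knob
- stick_knob (a point): centre of the black ball knob, 30 mm in diameter, on a 12 mm rod, 90 mm above the stick's pivot and 135 mm above the table when upright. Its frame: x towards the green mark (roughly away from the robot), z up along the stick
- stick_pivot (a point): pivot of the stick, 45 mm above the table, in the box (85 x 75 mm, 50 mm high); same frame as the knob
- mug: bystander, to be left alone: yellow mug, 80 mm wide, 90 mm high; origin at the centre of its underside
- rolling_pin: bystander, to be left alone: wooden rolling pin, 300 mm long, 52 mm thick; origin at the centre of its underside
- tool_jar: bystander, to be left alone: dark pot 76 mm wide with modelling tools standing in it, 180 mm high in all; origin at the centre of its underside
- bowl: bystander, to be left alone: blue bowl, 90 mm wide, 45 mm high; origin at the centre of its underside
- brush: bystander, to be left alone: brush lying, 170 mm long; origin at the centre of its underside
- wedge_block: bystander, to be left alone: wooden block, 100 x 60 x 30 mm; origin at the centre of its underside
There are look-alikes about, which are no part of the job. Leave any black or pink look-alike of the tile3 alone.

How it is judged (in metres and radians):
On the way, in this order (a step that is already met when the one before it is completed fails the run):
1. the leg is locked at its stop and let go, with the board standing on it and no tile on the board yet (value of joint leg above 1.65 rad and value of joint board above 0.36 rad and contact force between the fingers and leg below 0.3 N and height (world z) of each of tile0, tile1, tile2, tile3 below 0.04 m), for 0.3 s.
2. every tile lies flat on the propped board and the lid is on the tub, all let go (value of joint leg above 1.65 rad and value of joint board above 0.36 rad and x of tile0 in the frame of board_face between -0.118 and 0.118 m and y of tile0 in the frame of board_face between -0.12 and 0.12 m and z of tile0 in the frame of board_face between -0.006 and 0.007 m and angle between the z axis of each of tile0, tile1, tile2, tile3 and the z axis of board_face, either way round below 0.12 rad and angle between each of tile0, tile1, tile2, tile3's own z axis and vertical below 0.9 rad and x of tile1 in the frame of board_face between -0.118 and 0.118 m and y of tile1 in the frame of board_face between -0.12 and 0.12 m and z of tile1 in the frame of board_face between -0.006 and 0.007 m and x of tile2 in the frame of board_face between -0.118 and 0.118 m and y of tile2 in the frame of board_face between -0.12 and 0.12 m and z of tile2 in the frame of board_face between -0.006 and 0.007 m and x of tile3 in the frame of board_face between -0.118 and 0.118 m and y of tile3 in the frame of board_face between -0.12 and 0.12 m and z of tile3 in the frame of board_face between -0.006 and 0.007 m and horizontal distance between lid and tub_rim below 0.014 m and z of lid in the frame of tub_rim between -0.014 and -0.005 m and angle between lid's own z axis and vertical below 0.08 rad and contact force between the fingers and anything else below 0.3 N), for 0.3 s.
3. the dryer stick is held over to the green side for at least 2 s (value of joint stick above 0.33 rad), for 2 s.
4. the stick is back at centre (value of joint stick between -0.07 and 0.07 rad), for 0.2 s.
At the end, for the whole second after the job is handed in: Leg at its stop (over 1.65 rad), board standing on it (over 0.36 rad); every tile flat on the board (0.12 rad), glazed side up, centre within its edges, none on another; lid seated level on the tub (within 14 mm); stick centred within 0.07 rad; tiles and lid at rest (all of step 4 and value of joint leg above 1.65 rad and value of joint board above 0.36 rad and x of tile0 in the frame of board_face between -0.118 and 0.118 m and y of tile0 in the frame of board_face between -0.12 and 0.12 m and z of tile0 in the frame of board_face between -0.006 and 0.007 m and angle between the z axis of each of tile0, tile1, tile2, tile3 and the z axis of board_face, either way round below 0.12 rad and angle between each of tile0, tile1, tile2, tile3's own z axis and vertical below 0.9 rad and x of tile1 in the frame of board_face between -0.118 and 0.118 m and y of tile1 in the frame of board_face between -0.12 and 0.12 m and z of tile1 in the frame of board_face between -0.006 and 0.007 m and x of tile2 in the frame of board_face between -0.118 and 0.118 m and y of tile2 in the frame of board_face between -0.12 and 0.12 m and z of tile2 in the frame of board_face between -0.006 and 0.007 m and x of tile3 in the frame of board_face between -0.118 and 0.118 m and y of tile3 in the frame of board_face between -0.12 and 0.12 m and z of tile3 in the frame of board_face between -0.006 and 0.007 m and horizontal distance between lid and tub_rim below 0.014 m and z of lid in the frame of tub_rim between -0.014 and -0.005 m and angle between lid's own z axis and vertical below 0.08 rad and linear speed of each of tile0, tile1, tile2, tile3, lid below 0.03 m/s); the robot touches nothing.
It fails at once if a bystander (mug, rolling pin, tool jar, bowl, brush, block) is shoved more than 6 cm (distance of any of mug, rolling_pin, tool_jar, bowl, brush, wedge_block from where it was at the start of the episode above 0.06 m).
Of tile0, tile1, tile2, tile3 only 3 to 4 are there at a start; the rules pass over those that are not, and their reading is None.
At some moment in a run one of tile0, tile1, tile2, tile3 may be knocked a few centimetres aside while the robot is not near it.
Once in a run the grip may slacken for a moment while it holds something.
It also fails if it takes over 210 s, if anything falls off the work surface, if the arm or the gripper's body presses on something with over 40 N, if the wrist force passes 120 N, or if a joint passes its speed limit or range.

ROBOT

A 6-joint arm with a two-finger parallel gripper is mounted at the origin on the work surface. World frame = base frame: x ahead of the robot, y to its left, z up, the work surface at z = 0. Lengths are in mm, angles in rad, forces in N, time in s.
With the tool pointing down it reaches from about 300 to 875 mm from the base axis. Payload 4.2 kg.
Tool frame: the origin (TCP) lies at the very end of the fingers, on their centre line; the grasp point (between the pads) lies behind it (robot.grip_depth is the z of the grasp point in the tool frame, in mm); z points along the fingers, y is the line along which they close (so a half turn about z gives the same grasp; the last joint's range is limited). The gripper opens to 85 mm and grips with 20 to 120 N. Pads are 22 mm wide; open, the fingers measure 114 mm over their backs; the gripper's body (76 mm by 85 mm) begins 54 mm behind the grasp point. The pads swing forward as they close: fully open they stand 13 mm farther back than shut.
Start: joints at [1.318, 0.32, 1.565, -0, 1.257, -0.02], TCP at [132.655, 559.503, 231.338] pointing down, gripper open.
Joint ranges: [-3.11, 3.11], [-0.84, 2.01], [0.21, 2.61], [-1.34, 4.49], [0.05, 2.63], [-2.56, 2.56]. Speed limits (rad/s): [2.57, 2.57, 3.14, 3.14, 3.14, 3.14].

INTERFACE

Orientations are given as a rotation vector (axis times angle).
In Python, from rig import sensors, cams, robot, spotter gives the robot as it stands.
- The arm moves only by the tool arm_command, never from a script. Its argument "deltas" is a list of rows, each a list of 4 numbers: the shift along the tool's x, y, z in units of 50 cm (1.0 is 50 cm), then the turn about the tool's z in units of 2 pi rad (1.0 is 2 pi rad). In form: [[tx, ty, tz, yaw], ...]. A call has 1 to 12 rows; each row shifts and turns the commanded pose from where the row before left it, along the tool's axes as they then stand; what a row does not reach is not made up. A row lasts 1/12 s, in which the tool goes at most 41.7 mm and 7.16 degrees, less where a joint would pass 70% of its speed; a pose out of reach is approached as far as the arm can. A call with a number of a shift or a turn outside -1 to 1 is refused whole. A call with a gripper value outside its range is refused whole. "jaw" is the gripper's target within -1 to 1 (fully open at 1, half-way at 0, shut at -1), set as the call begins (left out, the last holds). The fingers move at their own pace and stop on an object; "grip_force" is the grip in N (left out, the last holds). Time passes only in rows, so rows that do not move let the fingers close. It gives the time, the measured TCP pose, the force, the opening and the grip force at its end, in the units of the state.
- sensors.get_obs(): the state, without advancing time (a new reading comes with each control period).
- cams.camera(name): name is "scene" or "top" or "wrist"; returns a dict with "img" (420x560x3 uint8, blue, green, red), "fovy" (degrees; the focal length in pixels is half the picture's height over the tangent of half this angle, whatever the lens; pixels are square), "cx", "cy" (the principal point, pixels), "T" (4x4, takes a point from camera to world coordinates). Camera axes: x right, y down, z forward; pixel columns grow to the right and rows downward; lengths in mm; the calibration is good to about 2 mm. The wrist camera is an equidistant fisheye: a pixel r from the principal point sees the ray r / f radians off the axis. A picture is of the moment at which its call begins. There is no depth.
- robot.hand_in(): hands the job in; it is judged then, once.
Trained networks look in a picture, given as the dict that the camera call returned (one of the last four; its "shot" number tells which), for a name from the list of things; names that differ only in an ending like _2 or _b are one class to them, and where a whole thing is asked for, a point or a joint stands for the part that bears it (a point fixed in the world has none). Each returns a list of dicts, best first, with "score" (0 to 1); they miss things now and then, are a little off and sometimes report something else, mostly with a low value. They report only what shows in the picture. A call takes as long as a camera call. They do not tell look-alikes from the thing itself.
- spotter.cut_out(picture, name): "region" (420x560 bool, what is visible of it) and "rect" ([left, top, width, height] in pixels, round what is visible of it).
The state is a dict: "time": time; "joint_pos": joint angles; "qd": joint speeds; "effort": joint torques, N m; "eef_pos": TCP position; "orientation": TCP orientation; "ft_force": force on the tool from outside, world axes, zero at the start; "ft_torque": the same for the moment, N m; "grip_width": finger opening in mm; "gripper_force": force on a finger pad.
Only numpy, scipy, OpenCV 4.12 (cv2) and the standard library are available. Lean on these libraries where they do the work, as an engineer would, in place of code of your own. Each camera call takes 0.05 s, during which the arm holds its last target. There are 200 camera calls.

## Working session

There is one attempt and no reset: what is moved stays moved. The work goes in short steps, Python scripts to look and compute and a tool call to move; the robot and the scene stay as the last step left them, time stands still between calls to the robot, and variables do not carry over. Pictures are saved under pics/ and viewed, at most 14 in all, crops included, and the job is handed in when it is done.

Besides the shell and the picture viewer there is one more tool, called after "Request:" in YAML: its name, and indented under it one key for each argument. arm_command: Moves the arm, as the interface text tells. Its arguments: {"type":"object","properties":{"deltas":{"type":"array","items":{"type":"array","items":{"type":"number","minimum":-1,"maximum":1}}},"jaw":{"type":"number"},"grip_force":{"type":"number"}},"required":["deltas"]}

```bash
mkdir -p pics; ls; cat > h.py <<'E'
import numpy as np, cv2
from rig import sensors, cams, robot, spotter
from scipy.spatial.transform import Rotation as R
def ray(c,u,v):
    f=210/np.tan(np.radians(c['fovy']/2)); T=np.array(c['T'])
    x,y=u-c['cx'],v-c['cy']
    if c.get('wrist'):
        r=np.hypot(x,y)+1e-9; th=r/f; d=np.array([x/r*np.sin(th),y/r*np.sin(th),np.cos(th)])
    else: d=np.array([x/f,y/f,1.])
    return T[:3,3],T[:3,:3]@d
def onz(c,u,v,z):
    o,d=ray(c,u,v); return o+d*(z-o[2])/d[2]
def shot(n):
    c=cams.camera(n); c['wrist']=n=='wrist'; return c
def reg(c,name,z,k=0):
    """centre and long-axis angle of a mask projected to height z"""
    out=[]
    for d in spotter.cut_out(c,name):
        m=d['region'].astype(np.uint8)
        cs=max(cv2.findContours(m,cv2.RETR_EXTERNAL,cv2.CHAIN_APPROX_NONE)[0],key=len)[:,0]
        P=np.array([onz(c,u,v,z)[:2] for u,v in cs]).astype(np.float32)
        (cx,cy),(w,h),a=cv2.minAreaRect(P)
        if w<h: a+=90
        col=c['img'][d['region']].mean(0)
        out.append((round(d['score'],2),[int(q) for q in d['rect']],round(cx),round(cy),round(max(w,h)),round(min(w,h)),round((a+90)%180-90,1),col.astype(int).tolist()))
    return out
E
python3 - <<'E'
from h import *
for n in('top','scene'):
    c=shot(n); cv2.imwrite(f'pics/{n}0.png',c['img']); print(n,c['fovy'],np.round(c['T'],3).tolist())
    for k,z in dict(tile0=12,tile1=12,tile2=12,tile3=12,lid=18,tub_rim=90,leg_handle=33,stick_knob=135,board_face=57,mug=0,rolling_pin=26,tool_jar=0,bowl=0,brush=0,wedge_block=0).items():
        print(k,*[r for r in reg(c,k,z) if r[0]>.25],sep='\n   ')
print({k:np.round(v,2).tolist() for k,v in sensors.get_obs().items()}, robot.grip_depth)
E
```

```text
pics
top 44.80556933296105 [[0.0, -0.992, 0.127, 264.208], [-1.0, -0.0, -0.001, -26.89], [0.001, -0.127, -0.992, 1768.736], [0.0, 0.0, 0.0, 1.0]]
tile0
   (0.92, [355, 211, 11, 24], 440, -306, 87, 49, -1.0, [170, 227, 168])
   (0.87, [396, 258, 28, 26], 281, -476, 91, 50, -60.9, [72, 73, 77])
   (0.85, [215, 246, 18, 28], 317, 164, 85, 46, 27.4, [246, 233, 254])
   (0.76, [298, 212, 13, 26], 439, -110, 94, 53, 6.9, [106, 121, 243])
   (0.74, [356, 287, 26, 22], 189, -329, 91, 50, -86.2, [240, 228, 252])
   (0.74, [261, 244, 25, 14], 345, -13, 86, 48, -90.0, [85, 87, 92])
   (0.66, [320, 216, 19, 26], 428, -204, 90, 51, -8.4, [227, 176, 136])
   (0.57, [384, 208, 14, 29], 445, -409, 94, 51, -7.6, [87, 228, 246])
   (0.41, [330, 248, 47, 19], 318, -281, 169, 42, 72.5, [176, 195, 209])
tile1
   (0.92, [355, 211, 11, 24], 440, -306, 87, 49, -1.0, [170, 227, 168])
   (0.87, [396, 258, 28, 26], 281, -476, 91, 50, -60.9, [72, 73, 77])
   (0.85, [215, 246, 18, 28], 317, 164, 85, 46, 27.4, [246, 233, 254])
   (0.76, [298, 212, 13, 26], 439, -110, 94, 53, 6.9, [106, 121, 243])
   (0.74, [356, 
[... 6154 characters left out ...]
, -278, 176, 56, 73.7, [156, 168, 181])
   (0.74, [324, 263, 30, 45], 763, -20, 150, 85, -57.4, [77, 176, 210])
   (0.49, [277, 175, 101, 78], 536, 184, 272, 266, -88.4, [156, 208, 236])
wedge_block
   (0.63, [302, 151, 27, 16], 321, 365, 110, 86, 55.2, [81, 128, 190])
   (0.33, [272, 317, 31, 34], 748, -243, 92, 90, -45.4, [177, 144, 110])
{'time': 1.6, 'joint_pos': [1.32, 0.32, 1.56, 0.0, 1.26, -0.02], 'qd': [-0.0, 0.0, -0.0, 0.0, -0.0, -0.0], 'effort': [-0.0, -41.54, -23.44, 0.0, 0.0, 0.0], 'eef_pos': [132.65, 559.51, 231.34], 'orientation': [0.36, 3.12, 0.0], 'ft_force': [-0.07, 0.51, -0.57], 'ft_torque': [0.03, -0.01, 0.04], 'gripper_force': 0.0, 'grip_width': 85.38} -18.700000000000003
```

View pics/top0.png

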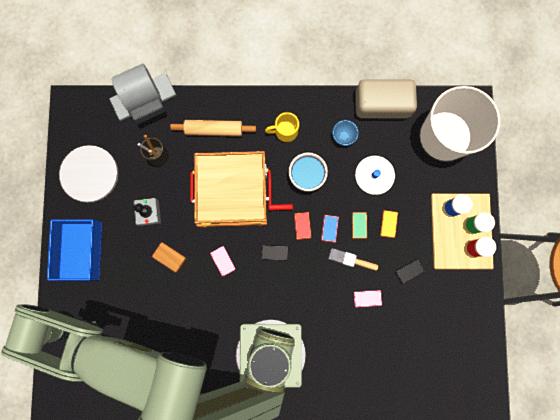

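View pics/scene0.png

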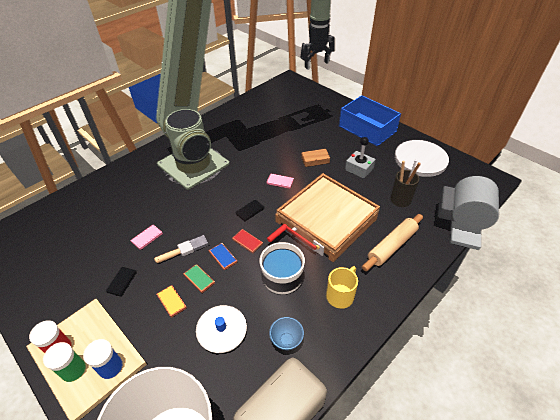

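The top view shows blue, yellow, red and green tiles in a row at about (330,228), (390,223), (303,225) and (360,224), so all four are there. The look-alikes are two pink tiles, at (222,260) and (368,298), and two black ones, at (274,252) and (409,271). The red leg handle is the bar at (270-292,207), the stick box is at (146,211), the lid at (375,174) and the tub at (308,172).

```bash
cat >> h.py <<'E'
def head(o=None):
    o=o or sensors.get_obs(); M=R.from_rotvec(o['orientation']).as_matrix(); return np.degrees(np.arctan2(M[1,1],M[0,1])),M[:,2]
def plan(x,y,z,h,n=None,start=None):
    """rows (tool units) from pose (measured if None) to TCP x,y,z, heading h of tool y (deg)"""
    o=sensors.get_obs()
    p0,h0=(np.array(o['eef_pos']),head(o)[0]) if start is None else (np.array(start[:3],float),start[3])
    d=np.array([x,y,z])-p0; dh=(h-h0+180)%360-180
    m=n or max(1,int(np.ceil(max(np.linalg.norm(d)/40,abs(dh)/7))))
    print(f'from {np.round(p0,1)} h{h0:.1f} rows {m}')
    # translation with heading h0, constant over rows if no turn
    rows=[]
    for i in range(m):
        a=np.radians(h0+dh*i/m); Y=np.array([np.cos(a),np.sin(a),0]); Z=np.array([0,0,-1]); X=np.cross(Y,Z)
        s=d/m/500; rows.append([round(float(s@X),4),round(float(s@Y),4),round(float(s@Z),4),round(-dh/m/360,4)])
    if abs(dh)<.3: print(rows[0],'x',m)
    else: print(rows)
    return (x,y,z,h)
E
python3 - <<'E'
from h import *
c=shot('top'); b=c['img'].astype(int)
red=((b[:,:,2]>110)&(b[:,:,1]<90)&(b[:,:,0]<90)).astype(np.uint8)
sub=red[200:214,272:297]; v,u=np.nonzero(sub); u+=272;v+=200
for z in(33,42): print(z,onz(c,u.min(),v.mean(),z),onz(c,u.max(),v.mean(),z),onz(c,u.mean(),v.min(),z),onz(c,u.mean(),v.max(),z))
g=plan(455,-50,200,0)
E
```

```text
33 [500.02221485  -4.18759634  33.        ] [500.04617807 -83.27317984  33.        ] [508.96525018 -39.18684288  33.        ] [477.76605411 -39.16806     33.        ]
42 [498.79948949  -4.30531104  42.        ] [498.82332845 -82.98082636  42.        ] [507.69615411 -39.12308231  42.        ] [476.6587296  -39.10439683  42.        ]
from [132.6 559.5 231.3] h76.7 rows 18
[[-0.0505, -0.0576, 0.0035, np.float64(0.0118)], [-0.0546, -0.0537, 0.0035, np.float64(0.0118)], [-0.0585, -0.0495, 0.0035, np.float64(0.0118)], [-0.062, -0.045, 0.0035, np.float64(0.0118)], [-0.0651, -0.0403, 0.0035, np.float64(0.0118)], [-0.068, -0.0354, 0.0035, np.float64(0.0118)], [-0.0704, -0.0302, 0.0035, np.float64(0.0118)], [-0.0724, -0.0249, 0.0035, np.float64(0.0118)], [-0.0741, -0.0195, 0.0035, np.float64(0.0118)], [-0.0753, -0.0139, 0.0035, np.float64(0.0118)], [-0.0762, -0.0083, 0.0035, np.float64(0.0118)], [-0.0766, -0.0026, 0.0035, np.float64(0.0118)], [-0.0765, 0.0031, 0.0035, np.float64(0.0118)], [-0.0761, 0.0088, 0.0035, np.float64(0.0118)], [-0.0752, 0.0144, 0.0035, np.float64(0.0118)], [-0.074, 0.02, 0.0035, np.float64(0.0118)], [-0.0723, 0.0254, 0.0035, np.float64(0.0118)], [-0.0702, 0.0307, 0.0035, np.float64(0.0118)]]
```

Request:
arm_command:
  deltas:
    - [-0.0552,-0.0561,0.0035,0]
    - [-0.0552,-0.0561,0.0035,0]
    - [-0.0552,-0.0561,0.0035,0]
    - [-0.0552,-0.0561,0.0035,0]
    - [-0.0552,-0.0561,0.0035,0]
    - [-0.0552,-0.0561,0.0035,0]
    - [-0.0552,-0.0561,0.0035,0]
    - [-0.0552,-0.0561,0.0035,0]
    - [-0.0552,-0.0561,0.0035,0]
  jaw: 1

```text
time: 2.4
eef_pos: [316.7, 254.9, 215.8]
orientation: [0.364, 3.12, 0.001]
ft_force: [1.1, 0.9, 0.9]
grip_width: 85.4
gripper_force: 0.0
```

Request:
arm_command:
  deltas:
    - [-0.0552,-0.0561,0.0035,0]
    - [-0.0552,-0.0561,0.0035,0]
    - [-0.0552,-0.0561,0.0035,0]
    - [-0.0552,-0.0561,0.0035,0]
    - [-0.0552,-0.0561,0.0035,0]
    - [-0.0552,-0.0561,0.0035,0]
    - [-0.0552,-0.0561,0.0035,0]
    - [-0.0552,-0.0561,0.0035,0]
    - [-0.0552,-0.0561,0.0035,0]

```text
time: 3.15
eef_pos: [500.3, -48.4, 199.9]
orientation: [0.366, 3.12, 0.0]
ft_force: [1.4, 0.9, 1.1]
grip_width: 85.0
gripper_force: 0.0
```

Request:
arm_command:
  deltas:
    - [0,0,0,0.0194]
    - [0,0,0,0.0194]
    - [0,0,0,0.0194]
    - [0,0,0,0.0194]
    - [0,0,0,0.0194]
    - [0,0,0,0.0194]
    - [0,0,0,0.0194]
    - [0,0,0,0.0194]
    - [0,0,0,0.0194]
    - [0,0,0,0.0194]
    - [0,0,0,0.0194]

```text
time: 4.07
eef_pos: [499.6, -46.4, 199.9]
orientation: [2.231, 2.211, 0.0]
ft_force: [1.1, 1.2, -0.7]
grip_width: 85.3
gripper_force: 0.0
```

```bash
cat > m.py <<'E'
from h import *
E
python3 - <<'E'
from h import *
o=sensors.get_obs(); print(o['eef_pos'],head(o),o['joint_pos'],o['time'])
c=shot('wrist'); cv2.imwrite('pics/w1.png',c['img']); print(c['fovy'],c['cx'],c['cy'],np.round(c['T'],3).tolist())
for k,z in dict(leg_handle=33,tile2=12,tile0=12,board_face=57).items(): print(k,*reg(c,k,z)[:5],sep='\n  ')
E
```

```text
[499.59762403 -46.39666769 199.88817606] (np.float64(-0.5095876555940771), array([ 2.25248304e-04,  7.59781732e-05, -9.99999972e-01])) [-1.15588747e-01  2.28377415e-01  1.77732232e+00  1.11873790e-04
  1.13567793e+00 -1.06741919e-01] 4.0667
65.70646984690485 279.96737702338805 206.7957601708319 [[1.0, -0.009, -0.001, 498.755], [-0.009, -0.949, -0.315, 34.93], [0.002, 0.315, -0.949, 342.804], [0.0, 0.0, 0.0, 1.0]]
leg_handle
  (0.67, [445, 306, 52, 20], 770, -232, 103, 31, -18.5, [107, 90, 68])
  (0.59, [269, 121, 140, 92], 543, -5, 158, 74, 32.3, [49, 54, 161])
tile2
  (0.98, [117, 112, 45, 78], 345, -12, 90, 54, 87.2, [34, 33, 33])
  (0.88, [73, 0, 72, 40], 312, 161, 79, 53, 28.3, [183, 160, 234])
  (0.76, [191, 281, 69, 45], 428, -200, 88, 57, -8.4, [167, 113, 90])
  (0.71, [185, 209, 85, 49], 438, -107, 93, 54, 5.0, [82, 93, 219])
  (0.67, [207, 344, 67, 24], 439, -294, 88, 47, 3.7, [96, 137, 117])
tile0
  (0.98, [117, 112, 45, 78], 345, -12, 90, 54, 87.2, [34, 33, 33])
  (0.88, [73, 0, 72, 40], 312, 161, 79, 53, 28.3, [183, 160, 234])
  (0.76, [191, 281, 69, 45], 428, -200, 88, 57, -8.4, [167, 113, 90])
  (0.71, [185, 209, 85, 49], 438, -107, 93, 54, 5.0, [82, 93, 219])
  (0.67, [207, 344, 67, 24], 439, -294, 88, 47, 3.7, [96, 137, 117])
board_face
  (0.62, [215, 0, 264, 128], 567, 82, 253, 129, 2.8, [137, 193, 224])
```

View pics/w1.png

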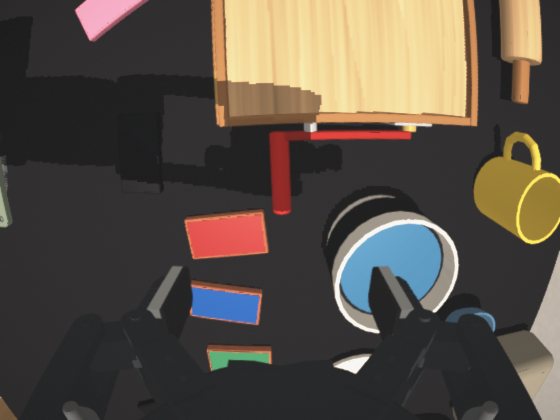

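```bash
python3 - <<'E'
from h import *
c=shot('wrist'); b=c['img'].astype(int)
red=((b[:,:,2]>80)&(b[:,:,1]<50)&(b[:,:,0]<50)).astype(np.uint8); red[215:]=0; red[:120]=0
n,l,s,_=cv2.connectedComponentsWithStats(red); 
for i in np.argsort(-s[1:,4])[:3]+1: print(s[i])
i=np.argmax(s[1:,4])+1
for r in range(145,212,10):
    u=np.nonzero((l==i)[r])[0]; print(r,u.min(),u.max(),onz(c,u.mean(),r,33).round(1))
u=np.nonzero((l==i)[:, 340:400].any(1))[0]; print('arm rows',u.min(),u.max())
x,y,w,hh,_=s[i]; print(onz(c,x+w,133,33),onz(c,281,y+hh,33))
E
```

```text
[ 270  131   41   81 1719]
[318 130  84   2  93]
[314 140  16   1  16]
145 270 289 [498.1  -5.7  33. ]
155 270 289 [498.1 -15.4  33. ]
165 271 289 [498.6 -25.2  33. ]
175 271 289 [498.6 -35.2  33. ]
185 272 290 [499.6 -45.3  33. ]
195 272 290 [499.6 -55.5  33. ]
205 272 290 [499.6 -65.9  33. ]Traceback (most recent call last):
  File "<stdin>", line 9, in <module>
    return umr_minimum(a, axis, None, out, keepdims, initial, where)
ValueError: zero-size array to reduction operation minimum which has no identity
```

The wrist view shows the red handle bar at (272-290, 140-212), along y at x≈499 mm. I'll descend onto it and grip.

Request:
arm_command:
  deltas:
    - [0,0,0.06,0]
    - [0,0,0.06,0]
    - [0,0,0.06,0]
    - [0,0,0.06,0]
    - [0,0,0.06,0]
    - [0,0,0.04,0]
    - [0,0,0.03,0]
    - [0,0,0,0]

```text
time: 5.03
eef_pos: [497.4, -46.1, 12.0]
orientation: [-2.219, -2.216, 0.006]
ft_force: [-0.8, -0.1, -0.4]
grip_width: 85.4
gripper_force: 0.0
```

Request:
arm_command:
  deltas:
    - [0,0,0,0]
    - [0,0,0,0]
    - [0,0,0,0]
    - [0,0,0,0]
    - [0,0,0,0]
    - [0,0,0,0]
    - [0,0,0,0]
    - [0,0,0,0]
    - [0,0,0,0]
    - [0,0,0,0]
  jaw: -1
  grip_force: 30

```text
time: 5.87
eef_pos: [500.3, -46.4, 15.6]
orientation: [2.223, 2.218, 0.002]
ft_force: [0.0, 1.2, 6.4]
grip_width: 17.1
gripper_force: 29.3
```

```bash
python3 - <<'E'
from h import *
o=sensors.get_obs(); print(o['eef_pos'],head(o),o['grip_width'],o['gripper_force'],o['ft_force'])
# arc, tool y = world x (d), tool z down
a=np.linspace(0,1.8,25); x=-130*np.cos(a); z=130*np.sin(a)
print([[0,round(float(p),4),round(float(-q),4),0] for p,q in zip(np.diff(x)/500,np.diff(z)/500)])
E
```

```text
[500.26385285 -46.43728914  15.58813994] (np.float64(-0.11164440242259177), array([ 1.77082384e-03, -2.86600257e-04, -9.99998391e-01])) 17.08599855479829 29.314370155334473 [8.00907312e-04 1.24178144e+00 6.36386075e+00]
[[0, 0.0007, -0.0195, 0], [0, 0.0022, -0.0194, 0], [0, 0.0036, -0.0192, 0], [0, 0.0051, -0.0188, 0], [0, 0.0065, -0.0184, 0], [0, 0.0078, -0.0179, 0], [0, 0.0091, -0.0172, 0], [0, 0.0104, -0.0165, 0], [0, 0.0116, -0.0157, 0], [0, 0.0127, -0.0148, 0], [0, 0.0138, -0.0138, 0], [0, 0.0148, -0.0127, 0], [0, 0.0157, -0.0115, 0], [0, 0.0165, -0.0103, 0], [0, 0.0173, -0.0091, 0], [0, 0.0179, -0.0077, 0], [0, 0.0184, -0.0064, 0], [0, 0.0188, -0.005, 0], [0, 0.0192, -0.0036, 0], [0, 0.0194, -0.0021, 0], [0, 0.0195, -0.0006, 0], [0, 0.0195, 0.0008, 0], [0, 0.0194, 0.0023, 0], [0, 0.0191, 0.0037, 0]]
```

Gripped. Now the arc.

Request:
arm_command:
  deltas:
    - [0,0.0007,-0.0195,0]
    - [0,0.0022,-0.0194,0]
    - [0,0.0036,-0.0192,0]
    - [0,0.0051,-0.0188,0]
    - [0,0.0065,-0.0184,0]
    - [0,0.0078,-0.0179,0]
    - [0,0.0091,-0.0172,0]
    - [0,0.0104,-0.0165,0]
    - [0,0.0116,-0.0157,0]
    - [0,0.0127,-0.0148,0]
    - [0,0.0138,-0.0138,0]
    - [0,0.0148,-0.0127,0]

```text
time: 6.87
eef_pos: [540.3, -45.3, 116.2]
orientation: [-2.213, -2.207, 0.02]
ft_force: [-19.4, 3.3, 9.7]
grip_width: 17.0
gripper_force: 31.1
```

Request:
arm_command:
  deltas:
    - [0,0.0157,-0.0115,0]
    - [0,0.0165,-0.0103,0]
    - [0,0.0173,-0.0091,0]
    - [0,0.0179,-0.0077,0]
    - [0,0.0184,-0.0064,0]
    - [0,0.0188,-0.005,0]
    - [0,0.0192,-0.0036,0]
    - [0,0.0194,-0.0021,0]
    - [0,0.0195,-0.0006,0]
    - [0,0.0195,0.0008,0]
    - [0,0.0194,0.0023,0]
    - [0,0.006,0.001,0]

```text
time: 7.87
eef_pos: [653.6, -43.9, 145.1]
orientation: [-2.222, -2.217, -0.007]
ft_force: [-6.7, 8.9, 11.5]
grip_width: 16.6
gripper_force: 34.6
```

```bash
python3 - <<'E'
from h import *
o=sensors.get_obs(); print(o['eef_pos'],head(o),o['grip_width'],o['gripper_force'],o['ft_force'])
c=shot('scene'); cv2.imwrite('pics/s1.png',cv2.resize(c['img'][100:310,140:420],None,fx=2,fy=2))
E
```

```text
[653.55287354 -43.85524208 145.1092282 ] (np.float64(-0.1330645699650567), array([ 0.00127571,  0.00478371, -0.99998774])) 16.567221262029047 34.646310210227966 [-6.73824201  8.93570269 11.5154566 ]
```

View pics/s1.png

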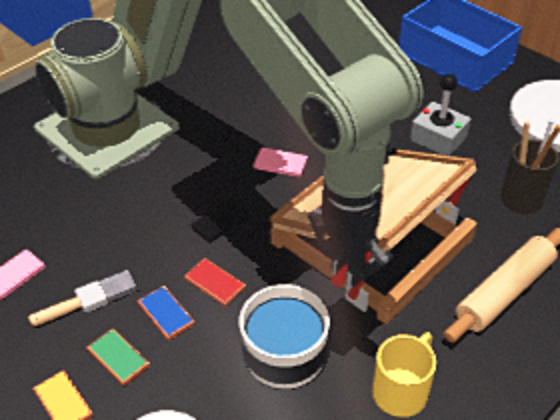

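The board stands raised on the leg (crop about (390,190)). Releasing and rising.

Request:
arm_command:
  deltas:
    - [0,0,0,0]
    - [0,0,0,0]
    - [0,0,0,0]
    - [0,0,0,0]
    - [0,0,0,0]
    - [0,0,0,0]
  jaw: 1

```text
time: 8.42
eef_pos: [652.5, -47.2, 142.9]
orientation: [2.225, 2.218, 0.0]
ft_force: [-0.9, -0.6, 0.1]
grip_width: 85.1
gripper_force: 0.0
```

Request:
arm_command:
  deltas:
    - [0,0,-0.05,0]
    - [0,0,-0.06,0]
    - [0,0,-0.06,0]
    - [0,0,-0.06,0]
    - [0,0,0,0]

```text
time: 8.83
eef_pos: [655.3, -47.3, 265.2]
orientation: [2.218, 2.211, 0.013]
ft_force: [0.0, -0.7, 1.4]
grip_width: 85.5
gripper_force: 0.0
```

```bash
python3 - <<'E'
from h import *
o=sensors.get_obs(); print(o['eef_pos'],head(o),o['ft_force'])
plan(360,-180,240,0)
plan(360,-180,240,-90,start=(360,-180,240,0))
c=shot('scene'); cv2.imwrite('pics/s2.png',cv2.resize(c['img'][140:290,240:400],None,fx=4,fy=4))
E
```

```text
[655.32328411 -47.2808356  265.20964308] (np.float64(-0.1813016399093167), array([ 0.01291509, -0.00114487, -0.99991594])) [ 0.0263026  -0.70210419  1.39510359]
from [655.3 -47.3 265.2] h-0.2 rows 9
[-0.0297, -0.0655, 0.0056, np.float64(-0.0001)] x 9
from [ 360. -180.  240.] h0.0 rows 13
[[0.0, 0.0, 0.0, 0.0192], [0.0, 0.0, 0.0, 0.0192], [0.0, 0.0, 0.0, 0.0192], [0.0, 0.0, 0.0, 0.0192], [0.0, 0.0, 0.0, 0.0192], [0.0, 0.0, 0.0, 0.0192], [0.0, 0.0, 0.0, 0.0192], [0.0, 0.0, 0.0, 0.0192], [0.0, 0.0, 0.0, 0.0192], [0.0, 0.0, 0.0, 0.0192], [0.0, 0.0, 0.0, 0.0192], [0.0, 0.0, 0.0, 0.0192], [0.0, 0.0, 0.0, 0.0192]]
```

View pics/s2.png

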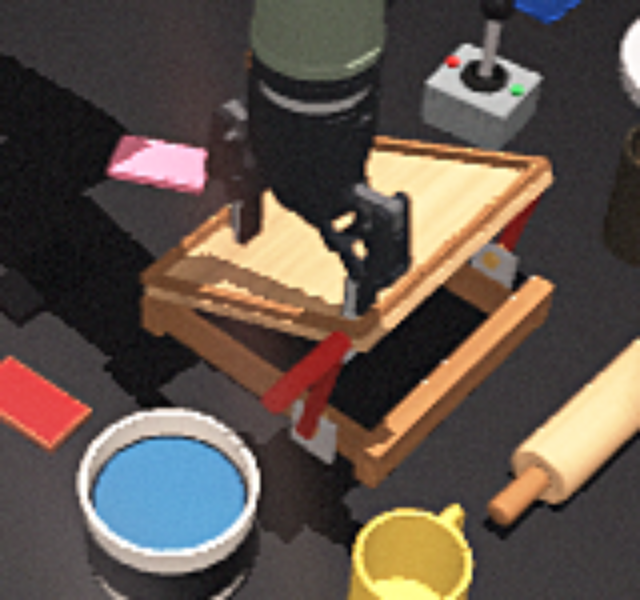

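The leg is over and locked with the board standing on it. Next I'll look at the tiles closely.

Request:
arm_command:
  deltas:
    - [-0.0462,-0.0567,0.0056,0]
    - [-0.0462,-0.0567,0.0056,0]
    - [-0.0462,-0.0567,0.0056,0]
    - [-0.0462,-0.0567,0.0056,0]
    - [-0.0462,-0.0567,0.0056,0]
    - [-0.0462,-0.0567,0.0056,0]
    - [-0.0462,-0.0567,0.0056,0]
    - [-0.0462,-0.0567,0.0056,0]
    - [-0.0462,-0.0567,0.0056,0]

```text
time: 9.63
eef_pos: [394.5, -254.4, 231.3]
orientation: [-2.223, -2.217, 0.001]
ft_force: [1.0, -0.7, -1.4]
grip_width: 85.2
gripper_force: 0.0
```

Request:
arm_command:
  deltas:
    - [0,0,0,0.0192]
    - [0,0,0,0.0192]
    - [0,0,0,0.0192]
    - [0,0,0,0.0192]
    - [0,0,0,0.0192]
    - [0,0,0,0.0192]
    - [0,0,0,0.0192]
    - [0,0,0,0.0192]
    - [0,0,0,0.0192]
    - [0,0,0,0.0192]
    - [0,0,0,0.0192]
    - [0,0,0,0.0192]

```text
time: 10.63
eef_pos: [396.0, -253.6, 231.3]
orientation: [-3.135, -0.179, 0.003]
ft_force: [0.3, -0.1, -0.8]
grip_width: 85.1
gripper_force: 0.0
```

Request:
arm_command:
  deltas:
    - [0,0,0,0.0192]
    - [0,0,0,0]

```text
time: 10.8
eef_pos: [396.1, -253.7, 231.4]
orientation: [-3.14, 0.004, 0.003]
ft_force: [-0.9, 0.4, -0.6]
grip_width: 85.1
gripper_force: 0.0
```

```bash
python3 - <<'E'
from h import *
o=sensors.get_obs(); print(o['eef_pos'],head(o),o['joint_pos'])
c=shot('wrist'); cv2.imwrite('pics/w2.png',c['img'])
t=shot('top')
for q,k,z in ((c,'tile0',12),(t,'tile0',12),(t,'tub_rim',90),(c,'lid',18),(c,'tub_rim',90)): print(k,*reg(q,k,z)[:9],sep='\n  ')
E
```

```text
[ 396.09710187 -253.65128984  231.40489143] (np.float64(-90.13986880152312), array([-0.00199898,  0.00143365, -0.99999697])) [-5.94079202e-01  1.55687748e-01  1.78761231e+00  7.41124537e-05
  1.20075156e+00  9.79129977e-01]
tile0
  (0.97, [216, 107, 49, 78], 427, -204, 92, 51, -7.3, [144, 103, 83])
  (0.93, [134, 102, 50, 76], 437, -112, 90, 52, 5.4, [76, 85, 216])
  (0.92, [382, 93, 56, 83], 444, -407, 89, 53, -8.2, [95, 204, 232])
  (0.79, [1, 197, 38, 63], 317, 159, 90, 63, 28.9, [175, 154, 226])
  (0.74, [407, 226, 66, 59], 284, -474, 90, 57, -60.5, [42, 42, 43])
  (0.7, [298, 299, 69, 33], 192, -328, 91, 57, -86.3, [188, 165, 233])
  (0.62, [76, 198, 54, 34], 345, -15, 95, 53, 87.3, [42, 41, 43])
  (0.59, [305, 95, 46, 80], 439, -306, 90, 51, 0.5, [153, 203, 153])
tile0
  (0.87, [214, 247, 19, 29], 315, 164, 91, 52, 27.4, [240, 228, 252])
  (0.81, [397, 259, 26, 24], 281, -476, 91, 53, -60.9, [75, 76, 80])
  (0.77, [263, 246, 23, 15], 344, -13, 88, 49, 87.3, [90, 92, 97])
  (0.66, [298, 210, 14, 27], 439, -110, 90, 52, 0.0, [114, 129, 249])
  (0.62, [321, 214, 21, 27], 428, -204, 91, 52, -5.3, [160, 115, 89])
  (0.61, [356, 294, 28, 16], 189, -330, 90, 50, -85.0, [246, 235, 254])
  (0.23, [185, 149, 105, 24], 683, -17, 103, 61, -55.2, [52, 58, 181])
  (0.15, [188, 152, 77, 73], 568, 151, 261, 255, -87.8, [138, 213, 246])
tub_rim
  (0.79, [290, 153, 39, 40], 608, -122, 133, 128, -0.1, [215, 202, 155])
  (0.24, [267, 113, 29, 25], 764, -50, 104, 90, -41.8, [50, 191, 215])
lid
  (0.96, [324, 0, 110, 43], 575, -368, 131, 54, -82.7, [239, 241, 242])
  (0.64, [233, 199, 138, 64], 320, -284, 170, 48, 75.0, [142, 158, 170])
tub_rim
  (0.61, [86, 0, 133, 45], 560, -129, 136, 45, 80.1, [137, 126, 107])
```

View pics/w2.png

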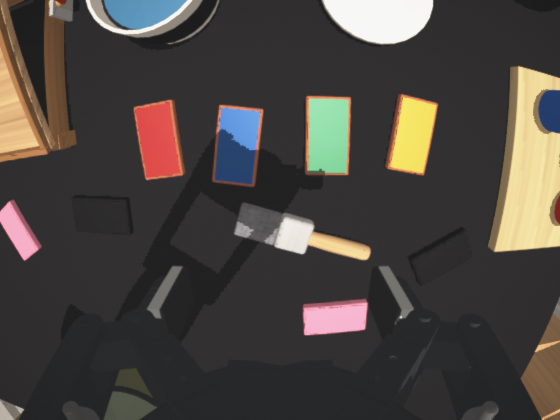

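The wrist view shows red (158,140), blue (238,145), green (328,135) and yellow (412,135), all glaze up. The pink ones (335,317), (18,230) and the black ones (102,215), (440,256) are the look-alikes, and I leave them alone. I'll start with red.

```bash
python3 - <<'E'
from h import *
a=plan(438,-111,100,-84.6,n=6)
plan(438,-111,5,-84.6,start=a,n=4)
E
```

```text
from [ 396.7 -254.   232.5] h-90.0 rows 6
[[0.0138, -0.0476, 0.0442, np.float64(-0.0025)], [0.0145, -0.0474, 0.0442, np.float64(-0.0025)], [0.0153, -0.0472, 0.0442, np.float64(-0.0025)], [0.016, -0.0469, 0.0442, np.float64(-0.0025)], [0.0167, -0.0467, 0.0442, np.float64(-0.0025)], [0.0175, -0.0464, 0.0442, np.float64(-0.0025)]]
from [ 438. -111.  100.] h-84.6 rows 4
[0.0, 0.0, 0.0475, -0.0] x 4
```

Request:
arm_command:
  deltas:
    - [0.0138,-0.0476,0.0442,-0.0025]
    - [0.0145,-0.0474,0.0442,-0.0025]
    - [0.0153,-0.0472,0.0442,-0.0025]
    - [0.016,-0.0469,0.0442,-0.0025]
    - [0.0167,-0.0467,0.0442,-0.0025]
    - [0.0175,-0.0464,0.0442,-0.0025]
    - [0,0,0,0]
    - [0,0,0.0475,0]
    - [0,0,0.0475,0]
    - [0,0,0.0475,0]
    - [0,0,0.0475,0]
    - [0,0,0,0]
  jaw: 1

```text
time: 12.15
eef_pos: [435.8, -110.7, 2.2]
orientation: [-3.136, -0.148, 0.011]
ft_force: [0.9, 0.8, -0.3]
grip_width: 85.5
gripper_force: 0.0
```

Request:
arm_command:
  deltas:
    - [0,0,0,0]
    - [0,0,0,0]
    - [0,0,0,0]
    - [0,0,0,0]
    - [0,0,0,0]
    - [0,0,0,0]
    - [0,0,0,0]
  jaw: -1
  grip_force: 30

```text
time: 12.73
eef_pos: [439.4, -111.5, 6.8]
orientation: [3.137, 0.148, 0.006]
ft_force: [-0.4, -0.3, 5.6]
grip_width: 48.3
gripper_force: 30.4
```

```bash
python3 - <<'E'
from h import *
o=sensors.get_obs(); print(o['eef_pos'],head(o),o['grip_width'],o['gripper_force'],o['ft_force'])
x,y=440,-111
a=plan(438,-111,220,head(o)[0],n=6)
# slots: board centre 549,139.5 yaw 1.5
w=np.radians(1.5)
for s,t in((-60,-47),(-60,47),(42,-47),(42,47)):
    q=np.array([549,139.5])+s*.909*np.array([np.cos(w),np.sin(w)])+t*np.array([-np.sin(w),np.cos(w)]); print(s,t,q.round(1),106+.417*s)
p=plan(496,91,220,-88.5,start=a)
plan(496,91,105,-88.5,start=p)
E
```

```text
[ 439.430799   -111.53971578    6.84465877] (np.float64(-84.61141138951056), array([ 0.00365013, -0.00100429, -0.99999283])) 48.28557846592817 30.378450751304626 [-0.40415743 -0.27499853  5.58234725]
from [ 439.4 -111.5    6.8] h-84.6 rows 6
[-0.0005, -0.0002, -0.0711, np.float64(-0.0)] x 6
-60 -47 [495.7  91.1] 80.98
-60 47 [493.2 185.1] 80.98
42 -47 [588.4  93.5] 123.514
42 47 [585.9 187.5] 123.514
from [ 438. -111.  220.] h-84.6 rows 6
[[0.0256, -0.0652, 0.0, np.float64(0.0018)], [0.0248, -0.0655, 0.0, np.float64(0.0018)], [0.0241, -0.0658, 0.0, np.float64(0.0018)], [0.0233, -0.0661, 0.0, np.float64(0.0018)], [0.0226, -0.0663, 0.0, np.float64(0.0018)], [0.0218, -0.0666, 0.0, np.float64(0.0018)]]
from [496.  91. 220.] h-88.5 rows 3
[0.0, 0.0, 0.0767, -0.0] x 3
```

Request:
arm_command:
  deltas:
    - [0,0,-0.0711,0]
    - [0,0,-0.0711,0]
    - [0,0,-0.0711,0]
    - [0,0,-0.0711,0]
    - [0,0,-0.0711,0]
    - [0,0,-0.0711,0]
    - [0,0,0,0]

```text
time: 13.32
eef_pos: [441.9, -112.2, 226.3]
orientation: [3.133, 0.147, 0.024]
ft_force: [0.4, -0.7, -0.9]
grip_width: 48.2
gripper_force: 31.9
```

Request:
arm_command:
  deltas:
    - [0.0256,-0.0652,0,0.0018]
    - [0.0248,-0.0655,0,0.0018]
    - [0.0241,-0.0658,0,0.0018]
    - [0.0233,-0.0661,0,0.0018]
    - [0.0226,-0.0663,0,0.0018]
    - [0.0218,-0.0666,0,0.0018]
    - [0,0,0,0]
    - [0,0,0.05,0]
    - [0,0,0.06,0]
    - [0,0,0.06,0]
    - [0,0,0.06,0]
    - [0,0,0,0]

```text
time: 14.32
eef_pos: [491.8, 90.0, 99.0]
orientation: [3.14, 0.041, -0.017]
ft_force: [-1.6, -0.7, -2.2]
grip_width: 47.9
gripper_force: 36.1
```

```bash
python3 - <<'E'
from h import *
o=sensors.get_obs(); print(o['eef_pos'],head(o),o['grip_width'],o['gripper_force'],o['ft_force'])
c=shot('scene'); cv2.imwrite('pics/s3.png',cv2.resize(c['img'][110:270,220:400],None,fx=4,fy=3.75))
EOF=0
E
```

```text
[491.84531336  89.97775758  98.98646215] (np.float64(-88.49327073503055), array([-0.01059307, -0.00172034, -0.99994241])) 47.921985014198 36.09090328216553 [-1.56374434 -0.6734144  -2.19447865]
```

View pics/s3.png

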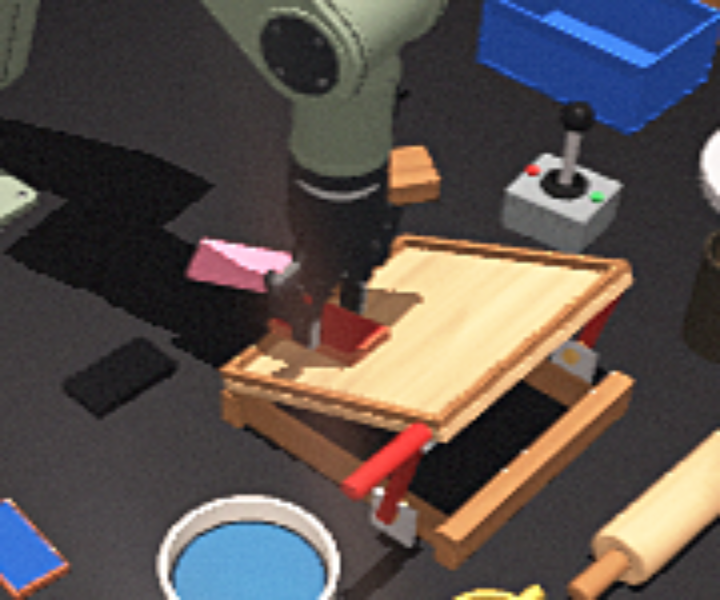

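The red tile is held over the board's lower right part. I'll press down gently so it turns onto the slope.

Request:
arm_command:
  deltas:
    - [0,0,0.005,0]
    - [0,0,0.005,0]
    - [0,0,0.005,0]
    - [0,0,0.005,0]
    - [0,0,0,0]
    - [0,0,0,0]
  grip_force: 20

```text
time: 14.87
eef_pos: [497.3, 91.0, 94.4]
orientation: [-3.141, -0.041, -0.005]
ft_force: [0.1, -0.3, 3.3]
grip_width: 48.4
gripper_force: 34.2
```

Request:
arm_command:
  deltas:
    - [0,0,0.005,0]
    - [0,0,0.005,0]
    - [0,0,0,0]
    - [0,0,0,0]

```text
time: 15.2
eef_pos: [496.7, 91.0, 90.0]
orientation: [-3.141, -0.042, -0.003]
ft_force: [-3.0, -0.4, 14.6]
grip_width: 48.2
gripper_force: 37.2
```

Request:
arm_command:
  deltas:
    - [0,0,0,0]
    - [0,0,0,0]
    - [0,0,0,0]
    - [0,0,0,0]
    - [0,0,0,0]
  jaw: 0.5

```text
time: 15.62
eef_pos: [495.8, 90.9, 87.8]
orientation: [3.141, 0.041, -0.002]
ft_force: [-0.3, -0.2, 0.4]
grip_width: 63.7
gripper_force: 0.0
```

Request:
arm_command:
  deltas:
    - [0,0,-0.04,0]
    - [0,0,-0.08,0]
    - [0,0,-0.08,0]
    - [0,0,-0.07,0]
    - [0,0,0,0]

```text
time: 16.03
eef_pos: [500.0, 91.6, 230.4]
orientation: [-3.139, -0.041, -0.022]
ft_force: [1.0, 0.4, 0.6]
grip_width: 64.2
gripper_force: 0.0
```

```bash
python3 - <<'E'
from h import *
o=sensors.get_obs(); print(o['eef_pos'],head(o))
c=shot('scene'); cv2.imwrite('pics/s4.png',cv2.resize(c['img'][150:270,240:400],None,fx=4,fy=4))
t=shot('top')
print(*reg(t,'tile0',12),sep='\n')
a=plan(427.5,-204,235,-97.3)
plan(427.5,-204,6,-97.3,start=a,n=6)
E
```

```text
[500.04025991  91.55020401 230.41975222] (np.float64(-88.50264250184047), array([ 0.01406654,  0.00236768, -0.99989826]))
(0.91, [397, 260, 24, 22], 280, -477, 91, 51, -62.2, [77, 78, 82])
(0.89, [355, 288, 29, 22], 189, -329, 90, 50, -86.2, [244, 234, 253])
(0.86, [380, 208, 17, 28], 444, -408, 90, 49, -10.1, [95, 243, 253])
(0.76, [320, 215, 20, 29], 428, -204, 91, 50, -7.1, [233, 185, 142])
(0.71, [264, 245, 24, 15], 343, -13, 86, 51, -90.0, [88, 89, 94])
(0.57, [353, 213, 13, 25], 440, -306, 88, 49, -1.0, [174, 228, 177])
(0.54, [238, 201, 18, 19], 493, 93, 53, 49, 0.6, [28, 32, 123])
(0.3, [356, 156, 38, 35], 617, -365, 133, 125, -90.0, [252, 248, 245])
from [495.7  90.8 223. ] h-88.5 rows 8
[[-0.019, 0.0732, -0.003, np.float64(0.0031)], [-0.0176, 0.0736, -0.003, np.float64(0.0031)], [-0.0161, 0.0739, -0.003, np.float64(0.0031)], [-0.0147, 0.0742, -0.003, np.float64(0.0031)], [-0.0133, 0.0745, -0.003, np.float64(0.0031)], [-0.0119, 0.0747, -0.003, np.float64(0.0031)], [-0.0104, 0.0749, -0.003, np.float64(0.0031)], [-0.009, 0.0751, -0.003, np.float64(0.0031)]]
from [ 427.5 -204.   235. ] h-97.3 rows 6
[0.0, 0.0, 0.0763, -0.0] x 6
```

View pics/s4.png

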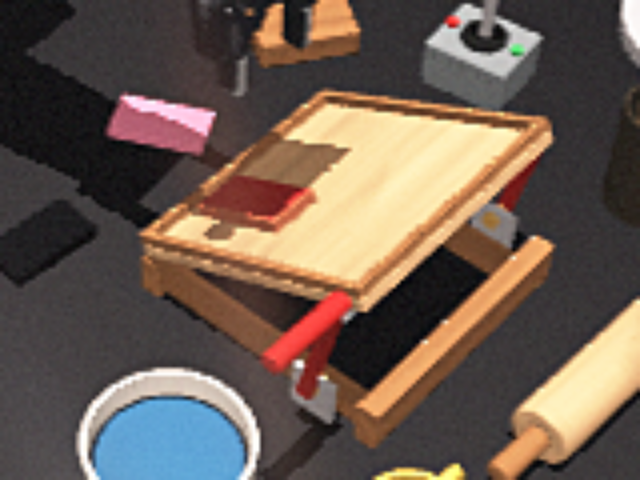

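Red lies flat on the board. Next is blue.

Request:
arm_command:
  deltas:
    - [-0.019,0.0732,-0.003,0.0031]
    - [-0.0176,0.0736,-0.003,0.0031]
    - [-0.0161,0.0739,-0.003,0.0031]
    - [-0.0147,0.0742,-0.003,0.0031]
    - [-0.0133,0.0745,-0.003,0.0031]
    - [-0.0119,0.0747,-0.003,0.0031]
    - [-0.0104,0.0749,-0.003,0.0031]
    - [-0.009,0.0751,-0.003,0.0031]
    - [0,0,0,0]
  jaw: 1

```text
time: 16.93
eef_pos: [425.5, -208.9, 233.5]
orientation: [3.133, -0.214, -0.006]
ft_force: [-0.1, 0.4, -0.2]
grip_width: 85.5
gripper_force: 0.0
```

Request:
arm_command:
  deltas:
    - [0,0,0.078,0]
    - [0,0,0.078,0]
    - [0,0,0.078,0]
    - [0,0,0.078,0]
    - [0,0,0.078,0]
    - [0,0,0.046,0]
    - [0,0,0.02,0]
    - [0,0,0,0]
    - [0,0,0,0]

```text
time: 17.68
eef_pos: [426.5, -202.9, 5.9]
orientation: [-3.133, 0.203, 0.006]
ft_force: [0.1, 0.3, -0.5]
grip_width: 85.3
gripper_force: 0.0
```

Request:
arm_command:
  deltas:
    - [0,0,0,0]
    - [0,0,0,0]
    - [0,0,0,0]
    - [0,0,0,0]
    - [0,0,0,0]
    - [0,0,0,0]
    - [0,0,0,0]
  jaw: -1
  grip_force: 30

```text
time: 18.27
eef_pos: [428.3, -204.1, 8.7]
orientation: [3.134, -0.204, 0.004]
ft_force: [-1.5, -0.4, 5.9]
grip_width: 47.2
gripper_force: 29.9
```

```bash
cat > next.py <<'E'
import sys; from h import *
o=sensors.get_obs(); print(o['eef_pos'],head(o),o['grip_width'],o['gripper_force'],o['ft_force'])
x,y,zt=map(float,sys.argv[1:4]); p=o['eef_pos']
a=plan(p[0],p[1],zt,head(o)[0])
p=plan(x,y,zt,-88.5,start=a)
E
python3 next.py 493.5 185 225
```

```text
[ 428.25137255 -204.09784265    8.73221382] (np.float64(-97.43514406955146), array([ 0.00220442, -0.00101898, -0.99999705])) 47.22813494763783 29.85659748315811 [-1.46549745 -0.43800457  5.89117894]
from [ 428.3 -204.1    8.7] h-97.4 rows 6
[0.0, 0.0, -0.0721, np.float64(-0.0)] x 6
from [ 428.3 -204.1  225. ] h-97.4 rows 10
[[0.0029, -0.0789, 0.0, np.float64(-0.0025)], [0.0041, -0.0788, 0.0, np.float64(-0.0025)], [0.0053, -0.0787, 0.0, np.float64(-0.0025)], [0.0066, -0.0786, 0.0, np.float64(-0.0025)], [0.0078, -0.0785, 0.0, np.float64(-0.0025)], [0.009, -0.0784, 0.0, np.float64(-0.0025)], [0.0102, -0.0782, 0.0, np.float64(-0.0025)], [0.0114, -0.0781, 0.0, np.float64(-0.0025)], [0.0127, -0.0779, 0.0, np.float64(-0.0025)], [0.0139, -0.0777, 0.0, np.float64(-0.0025)]]
```

Request:
arm_command:
  deltas:
    - [0,0,-0.0721,0]
    - [0,0,-0.0721,0]
    - [0,0,-0.0721,0]
    - [0,0,-0.0721,0]
    - [0,0,-0.0721,0]
    - [0,0,-0.0721,0]
    - [0,0,0,0]

```text
time: 18.85
eef_pos: [431.1, -205.6, 231.6]
orientation: [3.129, -0.203, 0.024]
ft_force: [0.7, -1.1, 0.9]
grip_width: 0.2
gripper_force: 0.0
```

Request:
arm_command:
  deltas:
    - [0.0029,-0.0789,0,-0.0025]
    - [0.0041,-0.0788,0,-0.0025]
    - [0.0053,-0.0787,0,-0.0025]
    - [0.0066,-0.0786,0,-0.0025]
    - [0.0078,-0.0785,0,-0.0025]
    - [0.009,-0.0784,0,-0.0025]
    - [0.0102,-0.0782,0,-0.0025]
    - [0.0114,-0.0781,0,-0.0025]
    - [0.0127,-0.0779,0,-0.0025]
    - [0.0139,-0.0777,0,-0.0025]
    - [0,0,0,0]

```text
time: 19.77
eef_pos: [493.5, 191.4, 223.7]
orientation: [-3.137, -0.052, -0.003]
ft_force: [-0.8, -0.1, -0.6]
grip_width: 0.4
gripper_force: 0.0
```

Request:
arm_command:
  deltas:
    - [0,0,0.05,0]
    - [0,0,0.06,0]
    - [0,0,0.06,0]
    - [0,0,0.06,0]
    - [0,0,0.01,0]
    - [0,0,0.006,0]
    - [0,0,0.006,0]
    - [0,0,0.006,0]
    - [0,0,0,0]
    - [0,0,0,0]

```text
time: 20.6
eef_pos: [493.4, 185.5, 95.8]
orientation: [-3.14, -0.043, -0.004]
ft_force: [-0.3, 0.2, -1.3]
grip_width: -0.1
gripper_force: 0.0
```

```bash
python3 - <<'E'
from h import *
o=sensors.get_obs(); print(o['eef_pos'],head(o),o['grip_width'],o['gripper_force'],o['ft_force'])
E
```

```text
[493.44258969 185.50178609  95.82373724] (np.float64(-88.4398979874604), array([ 2.23059028e-03,  8.48182674e-04, -9.99997153e-01])) -0.08658321715415952 0.0 [-0.31624185  0.18074547 -1.28860769]
```

Blue slipped out because the grip was too shallow. I'll rise, look again and grip deeper.

Request:
arm_command:
  deltas:
    - [0,0,-0.07,0]
    - [0,0,-0.07,0]
    - [0,0,-0.07,0]
    - [0,0,-0.06,0]
    - [0,0,0,0]
  jaw: 1

```text
time: 21.02
eef_pos: [496.2, 186.6, 237.4]
orientation: [-3.136, -0.043, -0.022]
ft_force: [1.4, -0.1, 1.0]
grip_width: 60.4
gripper_force: 0.0
```

```bash
cat > tiles.py <<'E'
from h import *
t=shot('top'); s=shot('scene')
for c in(t,s): print(*[r for r in reg(c,'tile0',12) if max(r[7])-min(r[7])>28 and r[4]<110],sep='\n'); print()
E
python3 tiles.py; python3 - <<'E'
from h import *
a=plan(428,-204,230,-97.3)
E
```

```text
(0.94, [353, 209, 13, 25], 442, -306, 91, 49, -1.0, [171, 224, 174])
(0.92, [234, 189, 18, 30], 512, 97, 92, 56, 0.6, [55, 71, 234])
(0.88, [329, 222, 19, 27], 411, -234, 90, 52, -0.7, [218, 174, 137])
(0.73, [383, 209, 13, 28], 445, -407, 86, 49, -7.7, [95, 243, 252])

(0.89, [183, 265, 29, 30], 445, -307, 94, 51, 0.0, [122, 177, 124])
(0.79, [292, 193, 30, 17], 454, 150, 89, 63, 23.5, [68, 82, 208])
(0.79, [131, 223, 32, 26], 194, -330, 95, 69, -85.0, [196, 173, 227])
(0.74, [264, 168, 31, 19], 322, 163, 95, 67, 31.4, [107, 92, 171])
(0.59, [157, 284, 27, 33], 449, -408, 101, 54, -5.5, [100, 201, 231])
(0.58, [201, 246, 25, 25], 420, -234, 98, 54, -0.5, [179, 113, 92])

from [492.1 185.1 229. ] h-88.4 rows 10
[[-0.0149, 0.0774, -0.0002, np.float64(0.0025)], [-0.0137, 0.0777, -0.0002, np.float64(0.0025)], [-0.0125, 0.0779, -0.0002, np.float64(0.0025)], [-0.0113, 0.078, -0.0002, np.float64(0.0025)], [-0.0101, 0.0782, -0.0002, np.float64(0.0025)], [-0.0089, 0.0784, -0.0002, np.float64(0.0025)], [-0.0077, 0.0785, -0.0002, np.float64(0.0025)], [-0.0065, 0.0786, -0.0002, np.float64(0.0025)], [-0.0053, 0.0787, -0.0002, np.float64(0.0025)], [-0.004, 0.0788, -0.0002, np.float64(0.0025)]]
```

Blue now lies at about (411,-234), close to green. I'll take green next with a half-open jaw, set 3 mm away from blue.

```bash
python3 - <<'E'
from h import *
a=plan(440,-309,230,-90.3)
a=plan(440,-309,3,-90.3,start=a)
E
```

```text
from [492.1 185.1 229. ] h-88.4 rows 13
[[-0.0101, 0.0758, -0.0001, np.float64(0.0004)], [-0.0099, 0.0758, -0.0001, np.float64(0.0004)], [-0.0097, 0.0758, -0.0001, np.float64(0.0004)], [-0.0095, 0.0758, -0.0001, np.float64(0.0004)], [-0.0093, 0.0759, -0.0001, np.float64(0.0004)], [-0.0091, 0.0759, -0.0001, np.float64(0.0004)], [-0.0089, 0.0759, -0.0001, np.float64(0.0004)], [-0.0088, 0.0759, -0.0001, np.float64(0.0004)], [-0.0086, 0.076, -0.0001, np.float64(0.0004)], [-0.0084, 0.076, -0.0001, np.float64(0.0004)], [-0.0082, 0.076, -0.0001, np.float64(0.0004)], [-0.008, 0.076, -0.0001, np.float64(0.0004)], [-0.0078, 0.076, -0.0001, np.float64(0.0004)]]
from [ 440. -309.  230.] h-90.3 rows 6
[0.0, 0.0, 0.0757, -0.0] x 6
```

Request:
arm_command:
  deltas:
    - [-0.0097,0.0822,0,0.0004]
    - [-0.0097,0.0822,0,0.0004]
    - [-0.0097,0.0822,0,0.0004]
    - [-0.0097,0.0822,0,0.0004]
    - [-0.0097,0.0822,0,0.0004]
    - [-0.0097,0.0822,0,0.0004]
    - [-0.0097,0.0822,0,0.0004]
    - [-0.0097,0.0822,0,0.0004]
    - [-0.0097,0.0822,0,0.0004]
    - [-0.0097,0.0822,0,0.0004]
    - [-0.0097,0.0822,0,0.0004]
    - [-0.0097,0.0822,0,0.0004]
  jaw: 0.5

```text
time: 22.22
eef_pos: [439.8, -310.1, 228.0]
orientation: [-3.139, 0.005, 0.004]
ft_force: [0.5, -0.8, 0.1]
grip_width: 64.0
gripper_force: 0.0
```

Request:
arm_command:
  deltas:
    - [0,0,0,0]
    - [0,0,0,0]
    - [0,0,0.05,0]
    - [0,0,0.07,0]
    - [0,0,0.07,0]
    - [0,0,0.07,0]

```text
time: 22.72
eef_pos: [440.9, -306.5, 97.9]
orientation: [-3.14, 0.002, 0.001]
ft_force: [0.6, 0.2, 0.9]
grip_width: 63.9
gripper_force: 0.0
```

```bash
python3 - <<'E'
from h import *
a=plan(440,-309,90,-90.3,n=2)
a=plan(440,-309,3,-90.3,start=a)
c=shot('wrist'); print(*[r for r in reg(c,'tile3',12) if r[0]>.3],sep='\n')
E
```

```text
from [ 440.9 -306.5   97.9] h-90.1 rows 2
[-0.0009, 0.0025, 0.0079, np.float64(0.0003)] x 2
from [ 440. -309.   90.] h-90.3 rows 3
[0.0, 0.0, 0.058, -0.0] x 3
(0.9, [367, 145, 84, 116], 445, -407, 91, 53, -7.4, [77, 176, 220])
(0.82, [400, 312, 75, 72], 262, -443, 49, 14, 30.8, [34, 33, 34])
(0.71, [2, 267, 52, 46], 346, -18, 103, 57, 87.7, [33, 32, 33])
(0.62, [246, 150, 71, 117], 440, -307, 92, 51, -0.0, [75, 103, 77])
```

Request:
arm_command:
  deltas:
    - [-0.002,0.005,0,0]
    - [0,0,0.05,0]
    - [0,0,0.05,0]
    - [0,0,0.05,0]
    - [0,0,0.025,0]
    - [0,0,0.014,0]
    - [0,0,0,0]

```text
time: 23.4
eef_pos: [441.0, -311.3, 5.8]
orientation: [3.141, -0.004, 0.001]
ft_force: [0.4, -0.6, 0.0]
grip_width: 64.1
gripper_force: 0.0
```

Request:
arm_command:
  deltas:
    - [0,0,0,0]
    - [0,0,0,0]
    - [0,0,0,0]
    - [0,0,0,0]
    - [0,0,0,0]
    - [0,0,0,0]
    - [0,0,0,0]
  jaw: -1
  grip_force: 40

```text
time: 23.98
eef_pos: [441.5, -311.7, 7.4]
orientation: [3.14, -0.005, 0.005]
ft_force: [-1.2, 1.1, 6.9]
grip_width: 47.4
gripper_force: 40.8
```

Request:
arm_command:
  deltas:
    - [0,0,-0.01,0]
    - [0,0,-0.03,0]
    - [0,0,-0.06,0]
    - [0,0,-0.07,0]
    - [0,0,-0.07,0]
    - [0,0,-0.07,0]
    - [0,0,-0.07,0]
    - [0,0,-0.06,0]
    - [0,0,0,0]

```text
time: 24.73
eef_pos: [442.9, -313.2, 232.9]
orientation: [3.133, -0.004, 0.019]
ft_force: [-0.2, -0.6, -1.1]
grip_width: 47.4
gripper_force: 41.7
```

```bash
python3 next.py 493.5 185 225
```

```text
[ 442.92707931 -313.23346096  232.94856271] (np.float64(-90.16321252031123), array([ 0.01196887, -0.00897182, -0.99988812])) 47.44911055218196 41.68587327003479 [-0.16111372 -0.57441009 -1.13653178]
from [ 442.9 -313.2  232.9] h-90.2 rows 1
[0.0, 0.0, 0.0159, np.float64(-0.0)] x 1
from [ 442.9 -313.2  225. ] h-90.2 rows 13
[[0.0076, -0.0767, 0.0, np.float64(-0.0004)], [0.0077, -0.0767, 0.0, np.float64(-0.0004)], [0.0079, -0.0766, 0.0, np.float64(-0.0004)], [0.0081, -0.0766, 0.0, np.float64(-0.0004)], [0.0082, -0.0766, 0.0, np.float64(-0.0004)], [0.0084, -0.0766, 0.0, np.float64(-0.0004)], [0.0086, -0.0766, 0.0, np.float64(-0.0004)], [0.0088, -0.0765, 0.0, np.float64(-0.0004)], [0.0089, -0.0765, 0.0, np.float64(-0.0004)], [0.0091, -0.0765, 0.0, np.float64(-0.0004)], [0.0093, -0.0765, 0.0, np.float64(-0.0004)], [0.0094, -0.0765, 0.0, np.float64(-0.0004)], [0.0096, -0.0764, 0.0, np.float64(-0.0004)]]
```

Request:
arm_command:
  deltas:
    - [0.0086,-0.0766,0,-0.0004]
    - [0.0086,-0.0766,0,-0.0004]
    - [0.0086,-0.0766,0,-0.0004]
    - [0.0086,-0.0766,0,-0.0004]
    - [0.0086,-0.0766,0,-0.0004]
    - [0.0086,-0.0766,0,-0.0004]
    - [0.0086,-0.0766,0,-0.0004]
    - [0.0086,-0.0766,0,-0.0004]
    - [0.0086,-0.0766,0,-0.0004]
    - [0.0086,-0.0766,0,-0.0004]
    - [0.0086,-0.0766,0,-0.0004]
    - [0.0086,-0.0766,0,-0.0004]

```text
time: 25.73
eef_pos: [486.2, 150.8, 225.3]
orientation: [3.141, 0.043, 0.001]
ft_force: [0.9, 0.3, -1.0]
grip_width: 47.3
gripper_force: 41.7
```

Request:
arm_command:
  deltas:
    - [0.0086,-0.0766,0,-0.0004]
    - [0,0,0,0]
    - [0,0,0,0]

```text
time: 25.98
eef_pos: [489.5, 188.9, 224.8]
orientation: [3.141, 0.053, -0.001]
ft_force: [-0.8, -0.6, -1.2]
grip_width: 47.8
gripper_force: 41.8
```

```bash
python3 - <<'E'
from h import *
o=sensors.get_obs(); print(o['eef_pos'],head(o),o['grip_width'])
plan(493.5,185,104,-88.5)
E
```

```text
[489.50014615 188.88693858 224.7751917 ] (np.float64(-88.07161454038913), array([-5.24824491e-04, -5.57660961e-04, -9.99999707e-01])) 47.80432740341443
from [489.5 188.9 224.8] h-88.1 rows 4
[[0.0019, 0.002, 0.0604, np.float64(0.0003)], [0.0019, 0.002, 0.0604, np.float64(0.0003)], [0.0019, 0.002, 0.0604, np.float64(0.0003)], [0.0019, 0.002, 0.0604, np.float64(0.0003)]]
```

Request:
arm_command:
  deltas:
    - [0.0019,0.002,0.06,0]
    - [0.0019,0.002,0.06,0]
    - [0.0019,0.002,0.06,0]
    - [0.0019,0.002,0.06,0]
    - [0,0,0,0]
    - [0,0,0.005,0]
    - [0,0,0.005,0]
    - [0,0,0.005,0]
    - [0,0,0.005,0]
    - [0,0,0,0]
  grip_force: 20

```text
time: 26.82
eef_pos: [495.0, 183.4, 96.7]
orientation: [-3.141, -0.047, -0.006]
ft_force: [-0.2, -2.9, 4.7]
grip_width: 47.3
gripper_force: 49.2
```

Request:
arm_command:
  deltas:
    - [0,0,0.005,0]
    - [0,0,0.004,0]
    - [0,0,0,0]
    - [0,0,0,0]

```text
time: 27.15
eef_pos: [494.7, 183.8, 91.5]
orientation: [-3.141, -0.047, -0.004]
ft_force: [0.2, -2.4, 5.7]
grip_width: 47.5
gripper_force: 45.3
```

Request:
arm_command:
  deltas:
    - [0,0,0.003,0]
    - [0,0,0,0]
    - [0,0,0,0]
    - [0,0,0,0]
    - [0,0,0,0]
    - [0,0,0,0]
  jaw: 0.5

```text
time: 27.65
eef_pos: [493.8, 183.6, 89.0]
orientation: [-3.141, -0.047, 0.0]
ft_force: [0.6, -0.3, 0.6]
grip_width: 63.9
gripper_force: 0.0
```

Request:
arm_command:
  deltas:
    - [0,0,-0.04,0]
    - [0,0,-0.08,0]
    - [0,0,-0.08,0]
    - [0,0,-0.07,0]
    - [0,0,0,0]

```text
time: 28.07
eef_pos: [497.6, 184.9, 231.7]
orientation: [-3.136, -0.047, -0.022]
ft_force: [1.2, -0.1, 0.2]
grip_width: 64.0
gripper_force: 0.0
```

```bash
python3 tiles.py; python3 - <<'E'
from h import *
o=sensors.get_obs(); print(o['eef_pos'],head(o))
c=shot('scene'); cv2.imwrite('pics/s5.png',cv2.resize(c['img'][150:270,240:400],None,fx=4,fy=4))
a=plan(412,-234,230,-90.5)
E
```

```text
(0.69, [384, 210, 12, 26], 444, -410, 89, 48, -8.7, [97, 247, 254])
(0.67, [330, 220, 15, 27], 413, -232, 87, 49, -0.7, [231, 182, 140])
(0.6, [208, 202, 8, 16], 488, 201, 63, 36, 12.2, [63, 98, 60])

(0.87, [200, 247, 29, 28], 420, -234, 96, 54, -1.6, [177, 112, 91])
(0.86, [158, 284, 21, 32], 449, -409, 93, 51, -6.6, [105, 218, 248])
(0.82, [133, 225, 27, 22], 194, -331, 89, 53, -85.6, [221, 196, 249])
(0.67, [308, 184, 29, 7], 452, 251, 91, 61, 30.2, [63, 91, 93])
(0.52, [295, 192, 24, 16], 454, 150, 96, 62, 28.2, [73, 89, 210])
(0.49, [264, 172, 30, 14], 322, 162, 90, 59, 28.1, [113, 96, 181])

[493.066412   183.27543427 223.03159758] (np.float64(-88.28876635747599), array([-2.15212472e-03, -6.12800205e-04, -9.99997496e-01]))
from [492.9 183.2 222.5] h-88.3 rows 11
[[-0.017, 0.0754, -0.0014, np.float64(0.0006)], [-0.0167, 0.0754, -0.0014, np.float64(0.0006)], [-0.0164, 0.0755, -0.0014, np.float64(0.0006)], [-0.0162, 0.0756, -0.0014, np.float64(0.0006)], [-0.0159, 0.0756, -0.0014, np.float64(0.0006)], [-0.0156, 0.0757, -0.0014, np.float64(0.0006)], [-0.0154, 0.0757, -0.0014, np.float64(0.0006)], [-0.0151, 0.0758, -0.0014, np.float64(0.0006)], [-0.0148, 0.0758, -0.0014, np.float64(0.0006)], [-0.0146, 0.0759, -0.0014, np.float64(0.0006)], [-0.0143, 0.0759, -0.0014, np.float64(0.0006)]]
```

View pics/s5.png

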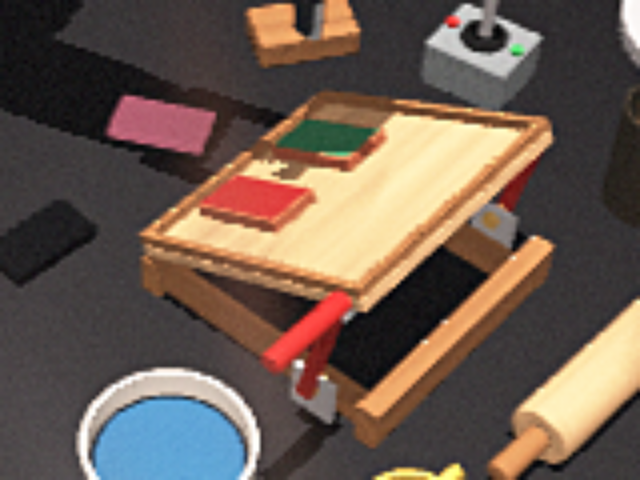

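Red and green both lie flat in the lower row. Next is blue.

Request:
arm_command:
  deltas:
    - [-0.0157,0.0757,-0.0014,0.0006]
    - [-0.0157,0.0757,-0.0014,0.0006]
    - [-0.0157,0.0757,-0.0014,0.0006]
    - [-0.0157,0.0757,-0.0014,0.0006]
    - [-0.0157,0.0757,-0.0014,0.0006]
    - [-0.0157,0.0757,-0.0014,0.0006]
    - [-0.0157,0.0757,-0.0014,0.0006]
    - [-0.0157,0.0757,-0.0014,0.0006]
    - [-0.0157,0.0757,-0.0014,0.0006]
    - [-0.0157,0.0757,-0.0014,0.0006]
    - [-0.0157,0.0757,-0.0014,0.0006]
    - [0,0,0,0]
  jaw: 0.8

```text
time: 29.32
eef_pos: [410.3, -239.1, 230.3]
orientation: [3.14, -0.028, -0.004]
ft_force: [0.1, 0.5, -0.3]
grip_width: 76.6
gripper_force: 0.0
```

Request:
arm_command:
  deltas:
    - [0,0,0.04,0]
    - [0,0,0.07,0]
    - [0,0,0.07,0]
    - [0,0,0.07,0]
    - [0,0,0,0]

```text
time: 29.73
eef_pos: [407.1, -230.4, 100.2]
orientation: [-3.133, 0.018, 0.022]
ft_force: [-1.2, 1.6, -0.4]
grip_width: 76.9
gripper_force: 0.0
```

```bash
python3 - <<'E'
from h import *
c=shot('wrist'); print(*[r for r in reg(c,'tile3',12) if r[0]>.3],sep='\n')
plan(411,-233,1.5,-90.5,n=4)
E
```

```text
(0.8, [29, 245, 77, 50], 346, -17, 96, 55, 87.3, [59, 58, 60])
(0.78, [252, 144, 66, 110], 413, -232, 90, 49, -0.7, [173, 135, 103])
(0.69, [455, 105, 70, 113], 444, -406, 90, 57, -7.9, [117, 218, 235])
(0.65, [396, 369, 19, 27], 195, -369, 53, 10, -1.1, [227, 215, 241])
from [ 411.4 -232.9  105.8] h-90.7 rows 4
[-0.0002, 0.0001, 0.0521, np.float64(-0.0001)] x 4
```

Request:
arm_command:
  deltas:
    - [0.002,-0.001,0.05,0]
    - [0,0,0.06,0]
    - [0,0,0.05,0]
    - [0,0,0.03,0]
    - [0,0,0.017,0]
    - [0,0,0,0]
    - [0,0,0,0]

```text
time: 30.42
eef_pos: [414.4, -233.8, 4.6]
orientation: [3.14, -0.018, 0.004]
ft_force: [0.0, -0.4, 0.8]
grip_width: 76.5
gripper_force: 0.0
```

Request:
arm_command:
  deltas:
    - [0,0,0,0]
    - [0,0,0,0]
    - [0,0,0,0]
    - [0,0,0,0]
    - [0,0,0,0]
    - [0,0,0,0]
    - [0,0,0,0]
  jaw: -1
  grip_force: 40

```text
time: 31.0
eef_pos: [414.0, -233.7, 5.0]
orientation: [3.14, -0.018, 0.004]
ft_force: [-1.0, 0.4, 7.3]
grip_width: 48.0
gripper_force: 40.2
```

Request:
arm_command:
  deltas:
    - [0,0,-0.01,0]
    - [0,0,-0.03,0]
    - [0,0,-0.06,0]
    - [0,0,-0.07,0]
    - [0,0,-0.07,0]
    - [0,0,-0.07,0]
    - [0,0,-0.07,0]
    - [0,0,-0.07,0]
    - [0,0,0,0]
    - [0,0,0,0]
    - [0,0,0,0]

```text
time: 31.92
eef_pos: [412.3, -232.7, 227.9]
orientation: [-3.141, 0.018, 0.002]
ft_force: [-0.4, 0.7, -1.3]
grip_width: 48.4
gripper_force: 42.0
```

```bash
python3 next.py 588 94 240
```

```text
[ 412.32487836 -232.74661869  227.89477192] (np.float64(-90.66348131399603), array([-9.59625994e-04,  6.44734540e-04, -9.99999332e-01])) 48.38629098659616 42.009122371673584 [-0.39139359  0.68270072 -1.26638807]
from [ 412.3 -232.7  227.9] h-90.7 rows 1
[0.0, 0.0, -0.0242, np.float64(-0.0)] x 1
from [ 412.3 -232.7  240. ] h-90.7 rows 10
[[0.0344, -0.0658, 0.0, np.float64(-0.0006)], [0.0346, -0.0656, 0.0, np.float64(-0.0006)], [0.0349, -0.0655, 0.0, np.float64(-0.0006)], [0.0351, -0.0654, 0.0, np.float64(-0.0006)], [0.0354, -0.0652, 0.0, np.float64(-0.0006)], [0.0356, -0.0651, 0.0, np.float64(-0.0006)], [0.0359, -0.065, 0.0, np.float64(-0.0006)], [0.0361, -0.0648, 0.0, np.float64(-0.0006)], [0.0363, -0.0647, 0.0, np.float64(-0.0006)], [0.0366, -0.0645, 0.0, np.float64(-0.0006)]]
```

Request:
arm_command:
  deltas:
    - [0.0355,-0.0652,-0.0024,-0.0006]
    - [0.0355,-0.0652,-0.0024,-0.0006]
    - [0.0355,-0.0652,-0.0024,-0.0006]
    - [0.0355,-0.0652,-0.0024,-0.0006]
    - [0.0355,-0.0652,-0.0024,-0.0006]
    - [0.0355,-0.0652,-0.0024,-0.0006]
    - [0.0355,-0.0652,-0.0024,-0.0006]
    - [0.0355,-0.0652,-0.0024,-0.0006]
    - [0.0355,-0.0652,-0.0024,-0.0006]
    - [0.0355,-0.0652,-0.0024,-0.0006]
    - [0,0,0,0]
    - [0,0,0,0]

```text
time: 32.92
eef_pos: [588.3, 95.2, 237.5]
orientation: [3.14, 0.046, -0.008]
ft_force: [-0.8, -0.3, -2.4]
grip_width: 48.2
gripper_force: 42.2
```

```bash
python3 - <<'E'
from h import *
o=sensors.get_obs(); print(o['eef_pos'],head(o),o['grip_width'])
plan(588,94,147,-88.5,n=4)
E
```

```text
[588.30582817  95.23326425 237.51385071] (np.float64(-88.32840325592154), array([-5.04488005e-03, -8.46333230e-04, -9.99986916e-01])) 48.214006038594825
from [588.3  95.2 237.5] h-88.3 rows 4
[-0.0002, 0.0006, 0.0453, np.float64(0.0001)] x 4
```

Request:
arm_command:
  deltas:
    - [0,0,0.05,0]
    - [0,0,0.05,0]
    - [0,0,0.05,0]
    - [0,0,0.025,0]
    - [0,0,0,0]
    - [0,0,0.006,0]
    - [0,0,0.006,0]
    - [0,0,0.006,0]
    - [0,0,0,0]
    - [0,0,0,0]
  grip_force: 20

```text
time: 33.75
eef_pos: [587.7, 92.8, 145.3]
orientation: [3.14, 0.041, -0.002]
ft_force: [-5.5, -3.2, 4.2]
grip_width: 48.3
gripper_force: 43.6
```

Request:
arm_command:
  deltas:
    - [0,0,0.006,0]
    - [0,0,0.006,0]
    - [0,0,0,0]
    - [0,0,0,0]

```text
time: 34.08
eef_pos: [587.5, 92.9, 139.2]
orientation: [3.14, 0.041, -0.003]
ft_force: [-5.9, -2.0, 3.6]
grip_width: 48.1
gripper_force: 44.8
```

Request:
arm_command:
  deltas:
    - [0,0,0.006,0]
    - [0,0,0.004,0]
    - [0,0,0,0]
    - [0,0,0,0]

```text
time: 34.42
eef_pos: [587.7, 93.0, 134.3]
orientation: [3.141, 0.041, -0.002]
ft_force: [-6.0, -2.0, 3.7]
grip_width: 48.3
gripper_force: 45.4
```

Request:
arm_command:
  deltas:
    - [0,0,0.004,0]
    - [0,0,0,0]
    - [0,0,0,0]

```text
time: 34.67
eef_pos: [587.9, 93.0, 132.4]
orientation: [3.141, 0.04, -0.001]
ft_force: [-6.1, -1.7, 3.9]
grip_width: 48.1
gripper_force: 45.5
```

Request:
arm_command:
  deltas:
    - [0,0,0,0]
    - [0,0,0,0]
    - [0,0,0,0]
    - [0,0,0,0]
    - [0,0,0,0]
  jaw: 0.5

```text
time: 35.08
eef_pos: [589.2, 93.7, 131.0]
orientation: [-3.141, -0.041, -0.001]
ft_force: [-0.0, -0.1, 0.2]
grip_width: 64.1
gripper_force: 0.0
```

Request:
arm_command:
  deltas:
    - [0,0,-0.04,0]
    - [0,0,-0.07,0]
    - [0,0,-0.07,0]
    - [0,0,-0.02,0]
    - [0,0,0,0]
    - [0,0,0,0]

```text
time: 35.58
eef_pos: [588.7, 93.7, 230.6]
orientation: [-3.141, -0.041, -0.0]
ft_force: [-0.4, 0.1, -1.0]
grip_width: 64.2
gripper_force: 0.0
```

```bash
python3 tiles.py; python3 - <<'E'
from h import *
o=sensors.get_obs(); print(o['eef_pos'],head(o))
c=shot('scene'); cv2.imwrite('pics/s6.png',cv2.resize(c['img'][150:270,240:400],None,fx=4,fy=4))
a=plan(444,-408,235,-97.9)
E
```

```text
(0.61, [233, 171, 17, 17], 604, 101, 50, 49, 0.6, [104, 55, 33])
(0.61, [383, 210, 15, 29], 442, -410, 94, 55, -7.7, [91, 227, 244])

(0.94, [156, 285, 27, 30], 448, -410, 98, 53, -8.0, [101, 205, 237])
(0.77, [134, 224, 27, 26], 197, -329, 94, 59, -86.1, [205, 181, 235])
(0.75, [293, 195, 28, 13], 454, 149, 95, 60, 31.8, [58, 69, 175])
(0.48, [307, 180, 28, 15], 453, 247, 94, 51, 39.1, [71, 102, 107])

[587.94892492  93.56898283 228.76502305] (np.float64(-88.50695280309561), array([-3.85681690e-03, -4.42491434e-04, -9.99992465e-01]))
from [588.1  93.6 229. ] h-88.5 rows 14
[[-0.0225, 0.0711, -0.0009, np.float64(0.0019)], [-0.0216, 0.0714, -0.0009, np.float64(0.0019)], [-0.0208, 0.0716, -0.0009, np.float64(0.0019)], [-0.0199, 0.0718, -0.0009, np.float64(0.0019)], [-0.0191, 0.0721, -0.0009, np.float64(0.0019)], [-0.0183, 0.0723, -0.0009, np.float64(0.0019)], [-0.0174, 0.0725, -0.0009, np.float64(0.0019)], [-0.0166, 0.0727, -0.0009, np.float64(0.0019)], [-0.0157, 0.0729, -0.0009, np.float64(0.0019)], [-0.0148, 0.0731, -0.0009, np.float64(0.0019)], [-0.014, 0.0732, -0.0009, np.float64(0.0019)], [-0.0131, 0.0734, -0.0009, np.float64(0.0019)], [-0.0123, 0.0735, -0.0009, np.float64(0.0019)], [-0.0114, 0.0737, -0.0009, np.float64(0.0019)]]
```

View pics/s6.png

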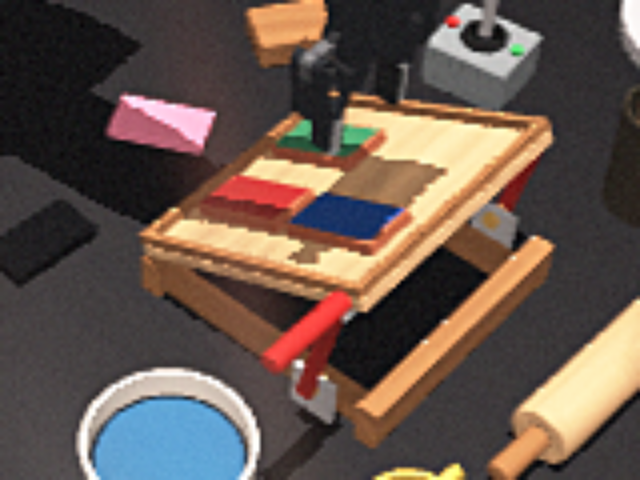

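Blue lies just above red. Now yellow.

Request:
arm_command:
  deltas:
    - [-0.0262,0.0829,0,0]
    - [-0.0262,0.0829,0,0]
    - [-0.0262,0.0829,0,0]
    - [-0.0262,0.0829,0,0]
    - [-0.0262,0.0829,0,0]
    - [-0.0262,0.0829,0,0]
    - [-0.0224,0.0711,0,0]
    - [-0.0224,0.0711,0,0]
    - [-0.0224,0.0711,0,0]
    - [-0.0224,0.0711,0,0]
    - [-0.0224,0.0711,0,0]
    - [-0.0224,0.0711,0,0]
  jaw: 0.8

```text
time: 36.83
eef_pos: [457.1, -363.0, 229.9]
orientation: [-3.14, -0.041, 0.002]
ft_force: [0.4, -0.2, 0.3]
grip_width: 76.8
gripper_force: 0.0
```

Request:
arm_command:
  deltas:
    - [-0.0224,0.0711,0,0.013]
    - [0,0,0,0.013]
    - [0,0,0.04,0]
    - [0,0,0.07,0]
    - [0,0,0.07,0]
    - [0,0,0.07,0]
    - [0,0,0,0]
    - [0,0,0,0]

```text
time: 37.5
eef_pos: [446.9, -396.5, 103.9]
orientation: [-3.131, 0.215, 0.007]
ft_force: [0.2, 0.8, 0.5]
grip_width: 76.7
gripper_force: 0.0
```

```bash
python3 - <<'E'
from h import *
c=shot('wrist'); print(*[r for r in reg(c,'tile3',12) if r[0]>.3],sep='\n')
plan(444,-408,1.5,-97.9,n=4)
E
```

```text
(0.72, [264, 148, 70, 117], 444, -410, 91, 51, -6.8, [52, 115, 149])
(0.63, [0, 300, 30, 35], 346, -32, 80, 57, 86.3, [27, 26, 27])
(0.57, [331, 333, 40, 40], 290, -442, 51, 31, -27.1, [27, 26, 27])
from [ 449.  -398.3  107.5] h-97.9 rows 4
[-0.0018, 0.0052, 0.053, np.float64(0.0)] x 4
```

Request:
arm_command:
  deltas:
    - [-0.007,0.0225,0,0]
    - [0,0,0.05,0]
    - [0,0,0.06,0]
    - [0,0,0.05,0]
    - [0,0,0.032,0]
    - [0,0,0.02,0]
    - [0,0,0,0]
    - [0,0,0,0]

```text
time: 38.27
eef_pos: [443.5, -409.1, 1.0]
orientation: [3.133, -0.216, 0.003]
ft_force: [1.3, -0.1, 0.3]
grip_width: 77.3
gripper_force: 0.0
```

Request:
arm_command:
  deltas:
    - [0,0,0,0]
    - [0,0,0,0]
    - [0,0,0,0]
    - [0,0,0,0]
    - [0,0,0,0]
    - [0,0,0,0]
    - [0,0,0,0]
  jaw: -1
  grip_force: 40

```text
time: 38.85
eef_pos: [443.8, -408.9, 1.7]
orientation: [3.132, -0.215, 0.004]
ft_force: [-0.4, -0.0, 7.5]
grip_width: 48.8
gripper_force: 41.8
```

Request:
arm_command:
  deltas:
    - [0,0,-0.01,0]
    - [0,0,-0.03,0]
    - [0,0,-0.06,0]
    - [0,0,-0.07,0]
    - [0,0,-0.07,0]
    - [0,0,-0.07,0]
    - [0,0,-0.07,0]
    - [0,0,-0.07,0]
    - [0,0,0,0]
    - [0,0,0,0]
    - [0,0,0,0]

```text
time: 39.77
eef_pos: [442.3, -407.4, 224.2]
orientation: [-3.133, 0.215, 0.002]
ft_force: [-0.6, 0.5, -1.6]
grip_width: 48.4
gripper_force: 41.8
```

```bash
python3 next.py 586 188 237; python3 - <<'E'
from h import *
s=shot('scene');t=shot('top')
for c in (s,t): print(reg(c,'lid',18)[:1],reg(c,'tub_rim',90)[:1])
E
```

```text
[ 442.30535717 -407.40271423  224.18416123] (np.float64(-97.86144197016895), array([-0.00108198,  0.00118626, -0.99999871])) 48.390260421437475 41.80446445941925 [-0.55549223  0.46814976 -1.64044074]
from [ 442.3 -407.4  224.2] h-97.9 rows 1
[0.0, 0.0, -0.0256, np.float64(-0.0)] x 1
from [ 442.3 -407.4  237. ] h-97.9 rows 16
[[0.0076, -0.0762, 0.0, np.float64(-0.0016)], [0.0084, -0.0761, 0.0, np.float64(-0.0016)], [0.0092, -0.076, 0.0, np.float64(-0.0016)], [0.0099, -0.0759, 0.0, np.float64(-0.0016)], [0.0107, -0.0758, 0.0, np.float64(-0.0016)], [0.0115, -0.0757, 0.0, np.float64(-0.0016)], [0.0123, -0.0756, 0.0, np.float64(-0.0016)], [0.013, -0.0754, 0.0, np.float64(-0.0016)], [0.0138, -0.0753, 0.0, np.float64(-0.0016)], [0.0146, -0.0752, 0.0, np.float64(-0.0016)], [0.0153, -0.075, 0.0, np.float64(-0.0016)], [0.0161, -0.0748, 0.0, np.float64(-0.0016)], [0.0169, -0.0747, 0.0, np.float64(-0.0016)], [0.0176, -0.0745, 0.0, np.float64(-0.0016)], [0.0184, -0.0743, 0.0, np.float64(-0.0016)], [0.0191, -0.0741, 0.0, np.float64(-0.0016)]]
[(0.73, [194, 304, 53, 46], 620, -364, 135, 132, 44.6, [247, 241, 238])] [(0.55, [260, 244, 43, 50], 631, -141, 172, 126, -45.5, [169, 149, 122])]
[(0.9, [357, 155, 37, 36], 616, -364, 134, 131, -45.4, [252, 249, 246])] [(0.95, [289, 151, 39, 42], 608, -124, 133, 124, -0.1, [224, 211, 162])]
```

Request:
arm_command:
  deltas:
    - [0.0078,-0.0761,-0.0016,-0.0016]
    - [0.0084,-0.0761,-0.0016,-0.0016]
    - [0.0092,-0.076,-0.0016,-0.0016]
    - [0.0099,-0.0759,-0.0016,-0.0016]
    - [0.0107,-0.0758,-0.0016,-0.0016]
    - [0.0115,-0.0757,-0.0016,-0.0016]
    - [0.0123,-0.0756,-0.0016,-0.0016]
    - [0.013,-0.0754,-0.0016,-0.0016]
    - [0.0138,-0.0753,-0.0016,-0.0016]
    - [0.0146,-0.0752,-0.0016,-0.0016]
    - [0.0153,-0.075,-0.0016,-0.0016]
    - [0.0161,-0.0748,-0.0016,-0.0016]

```text
time: 41.07
eef_pos: [551.1, 40.2, 234.1]
orientation: [3.141, -0.025, -0.001]
ft_force: [0.7, -0.1, -1.6]
grip_width: 48.8
gripper_force: 41.9
```

Request:
arm_command:
  deltas:
    - [0.0169,-0.0747,-0.0016,-0.0016]
    - [0.0176,-0.0745,-0.0016,-0.0016]
    - [0.0184,-0.0743,-0.0016,-0.0016]
    - [0.0191,-0.0741,-0.0016,-0.0016]
    - [0,0,0,0]
    - [0,0,0,0]
    - [0,0,0,0]

```text
time: 41.65
eef_pos: [587.0, 186.8, 236.9]
orientation: [3.14, 0.038, -0.002]
ft_force: [0.2, 0.0, -0.4]
grip_width: 48.7
gripper_force: 42.0
```

```bash
python3 - <<'E'
from h import *
o=sensors.get_obs(); print(o['eef_pos'],head(o),o['grip_width'])
plan(586,188,147,-88.5,n=4)
E
```

```text
[587.02544805 186.84381349 236.86930141] (np.float64(-88.61850479120446), array([-0.00153912, -0.0010006 , -0.99999831])) 48.67496031250758
from [587.  186.8 236.9] h-88.6 rows 4
[-0.0005, -0.0006, 0.0449, np.float64(-0.0001)] x 4
```

Request:
arm_command:
  deltas:
    - [0.002,0,0.05,0]
    - [0.002,0,0.05,0]
    - [0.002,0,0.05,0]
    - [0,0,0.025,0]
    - [0,0,0,0]
    - [0,0,0.006,0]
    - [0,0,0.006,0]
    - [0,0,0.006,0]
    - [0,0,0,0]
    - [0,0,0,0]
  grip_force: 20

```text
time: 42.48
eef_pos: [590.2, 186.1, 143.2]
orientation: [3.141, 0.036, 0.001]
ft_force: [-5.0, -3.5, 5.2]
grip_width: 48.8
gripper_force: 43.8
```

Request:
arm_command:
  deltas:
    - [0,0,0.006,0]
    - [0,0,0.006,0]
    - [0,0,0.004,0]
    - [0,0,0,0]
    - [0,0,0,0]

```text
time: 42.9
eef_pos: [590.0, 186.2, 135.2]
orientation: [3.141, 0.036, 0.001]
ft_force: [-5.5, -2.3, 5.5]
grip_width: 48.4
gripper_force: 45.1
```

Request:
arm_command:
  deltas:
    - [0,0,0.004,0]
    - [0,0,0.002,0]
    - [0,0,0,0]

```text
time: 43.15
eef_pos: [590.2, 186.3, 132.3]
orientation: [3.141, 0.036, 0.002]
ft_force: [-4.5, -2.8, 5.4]
grip_width: 48.9
gripper_force: 45.5
```

Request:
arm_command:
  deltas:
    - [0,0,0,0]
    - [0,0,0,0]
    - [0,0,0,0]
    - [0,0,0,0]
    - [0,0,0,0]
  jaw: 0.5

```text
time: 43.57
eef_pos: [590.6, 187.2, 130.2]
orientation: [-3.141, -0.037, -0.001]
ft_force: [0.0, 0.2, 0.3]
grip_width: 64.4
gripper_force: 0.0
```

Request:
arm_command:
  deltas:
    - [0,0,-0.04,0]
    - [0,0,-0.07,0]
    - [0,0,-0.07,0]
    - [0,0,-0.03,0]
    - [0,0,0,0]
    - [0,0,0,0]

```text
time: 44.07
eef_pos: [590.7, 187.3, 235.9]
orientation: [-3.141, -0.037, -0.003]
ft_force: [-0.4, 0.5, 0.2]
grip_width: 64.3
gripper_force: 0.0
```

```bash
python3 - <<'E'
from h import *
a=plan(615,-364,235,-88.5)
E
```

```text
from [590.7 187.3 235.9] h-88.6 rows 14
[0.0016, 0.0788, 0.0001, np.float64(-0.0)] x 14
```

Request:
arm_command:
  deltas:
    - [0.0016,0.0788,0,0]
    - [0.0016,0.0788,0,0]
    - [0.0016,0.0788,0,0]
    - [0.0016,0.0788,0,0]
    - [0.0016,0.0788,0,0]
    - [0.0016,0.0788,0,0]
    - [0.0016,0.0788,0,0]
    - [0.0016,0.0788,0,0]
    - [0.0016,0.0788,0,0]
    - [0.0016,0.0788,0,0]
    - [0.0016,0.0788,0,0]
    - [0.0016,0.0788,0,0]
  jaw: 0.5

```text
time: 45.07
eef_pos: [610.1, -286.8, 232.6]
orientation: [-3.139, -0.037, 0.006]
ft_force: [1.1, 0.1, 0.3]
grip_width: 64.2
gripper_force: 0.0
```

Request:
arm_command:
  deltas:
    - [0.0016,0.0788,0,0]
    - [0.0016,0.0788,0,0]
    - [0,0,0,0]
    - [0,0,0,0]

```text
time: 45.4
eef_pos: [613.4, -365.8, 231.6]
orientation: [-3.138, -0.032, 0.007]
ft_force: [-0.2, 0.4, 0.1]
grip_width: 63.9
gripper_force: 0.0
```

```bash
python3 - <<'E'
from h import *
o=sensors.get_obs(); print(o['eef_pos'],head(o))
s=shot('scene'); im=np.vstack([cv2.resize(s['img'][165:255,260:390],(780,540))]); cv2.imwrite('pics/s7.png',im)
w=shot('wrist'); b=w['img'].astype(int)
print(reg(w,'lid',18)[:2])
blue=((b[:,:,0]>90)&(b[:,:,2]<70)&(b[:,:,0]-b[:,:,2]>60)).astype(np.uint8)
n,l,st,ce=cv2.connectedComponentsWithStats(blue)
for i in range(1,n):
    if st[i,4]>60: print(st[i],ce[i].round(1),onz(w,*ce[i],38).round(1))
E
```

```text
[ 613.35645072 -365.84606185  231.58840751] (np.float64(-88.84553955759719), array([-0.00421543,  0.00290453, -0.9999869 ]))
[(0.42, [205, 337, 36, 32], 338, -286, 53, 41, 13.1, [141, 148, 156]), (0.23, [0, 164, 16, 11], 624, 41, 37, 15, 87.6, [34, 37, 95])]
[268 163  25  30 607] [280.1 177.5] [ 613.8 -363.3   38. ]
[ 453  245   53   56 1527] [474.2 268.2] [ 499.3 -629.6   38. ]
```

View pics/s7.png

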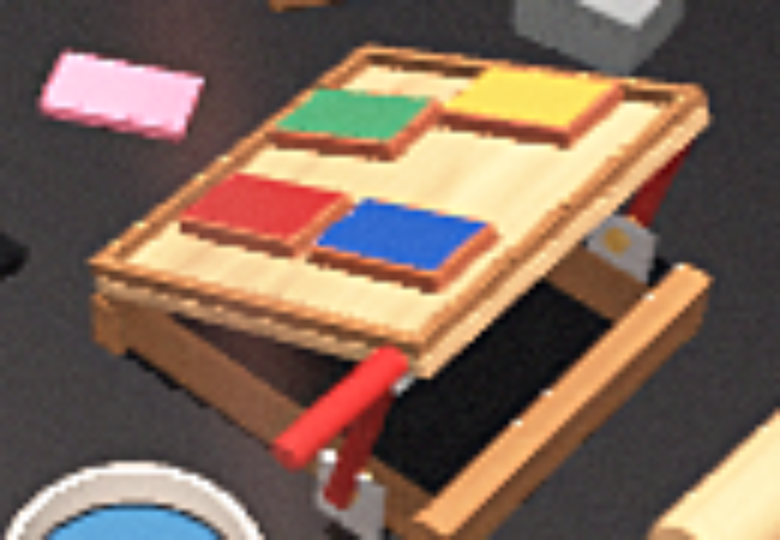

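All four tiles are flat and separate on the board: green (360,115), yellow (535,95), red (265,208) and blue (405,235). Next I'll grip the lid's knob.

Request:
arm_command:
  deltas:
    - [0.003,-0.004,0.06,0]
    - [0,0,0.07,0]
    - [0,0,0.07,0]
    - [0,0,0.07,0]
    - [0,0,0.06,0]
    - [0,0,0.04,0]
    - [0,0,0.024,0]
    - [0,0,0,0]
    - [0,0,0,0]
    - [0,0,0,0]

```text
time: 46.38
eef_pos: [617.4, -362.1, 40.2]
orientation: [3.14, 0.038, 0.005]
ft_force: [0.4, -0.8, 0.2]
grip_width: 63.8
gripper_force: 0.0
```

Request:
arm_command:
  deltas:
    - [0,0,0,0]
    - [0,0,0,0]
    - [0,0,0,0]
    - [0,0,0,0]
    - [0,0,0,0]
    - [0,0,0,0]
    - [0,0,0,0]
    - [0,0,0,0]
    - [0,0,0,0]
  jaw: -1
  grip_force: 50

```text
time: 47.13
eef_pos: [616.7, -362.5, 39.8]
orientation: [3.14, 0.037, 0.004]
ft_force: [0.1, 1.5, 6.4]
grip_width: 26.1
gripper_force: 49.5
```

Request:
arm_command:
  deltas:
    - [0,0,-0.02,0]
    - [0,0,-0.04,0]
    - [0,0,-0.06,0]
    - [0,0,-0.06,0]
    - [0,0,-0.06,0]
    - [0,0,-0.06,0]
    - [0,0,0,0]
    - [0,0,0,0]
    - [0,0,0,0]

```text
time: 47.88
eef_pos: [615.2, -361.5, 186.9]
orientation: [-3.14, -0.037, 0.003]
ft_force: [-0.2, -0.5, -2.4]
grip_width: 26.0
gripper_force: 49.4
```

```bash
python3 - <<'E'
from h import *
o=sensors.get_obs(); print(o['eef_pos'],head(o),o['grip_width'],o['gripper_force'],o['ft_force'])
t=shot('top')
b=t['img'].astype(int)
# tub rim: white ring at z 90
sub=((b.min(2)>170)).astype(np.uint8); m=np.zeros_like(sub); m[145:200,284:334]=1; sub*=m
cs=max(cv2.findContours(sub,cv2.RETR_EXTERNAL,cv2.CHAIN_APPROX_NONE)[0],key=len)[:,0]
P=np.array([onz(t,u,v,90)[:2] for u,v in cs],np.float32); print(cv2.fitEllipse(P),cv2.minEnclosingCircle(P))
blue=((b[:,:,0]>170)&(b[:,:,2]<140)&(b[:,:,2]>40)).astype(np.uint8)*m
v,u=np.nonzero(blue); print('glaze',len(u),onz(t,u.mean(),v.mean(),75))
print(reg(t,'lid',140)[:1])
plan(609,-123,165,-88.8)
E
```

```text
[ 615.2406403  -361.52274942  186.9293451 ] (np.float64(-88.65179535079896), array([-0.0020743 ,  0.00141771, -0.99999684])) 26.007912337328296 49.368740916252136 [-0.17063858 -0.50551967 -2.37139308]
((611.7855224609375, -124.68610382080078), (126.79044342041016, 127.62388610839844), 89.28132629394531) ((611.81005859375, -124.9012680053711), 65.05532836914062)
glaze 68 [ 630.91640568 -124.79629682   75.        ]
[(0.64, [365, 147, 38, 28], 650, -318, 87, 25, -31.4, [198, 203, 209])]
from [ 615.  -361.4  185.6] h-88.7 rows 6
[-0.0001, -0.0795, 0.0069, np.float64(0.0001)] x 6
```

Request:
arm_command:
  deltas:
    - [0,0,0.042,0]
    - [0,0,0.042,0]
    - [0,0,0,0]
    - [0.0005,-0.055,0,0]
    - [0.0005,-0.055,0,0]
    - [0.0005,-0.055,0,0]
    - [0.0005,-0.055,0,0]
    - [0.0005,-0.055,0,0]
    - [0.0005,-0.055,0,0]
    - [0,0,0,0]
    - [0,0,0,0]

```text
time: 48.9
eef_pos: [613.6, -195.7, 146.2]
orientation: [-3.141, -0.041, 0.001]
ft_force: [1.3, -0.6, -1.3]
grip_width: 25.9
gripper_force: 49.6
```

```bash
python3 - <<'E'
from h import *
o=sensors.get_obs(); print(o['eef_pos'],head(o),o['grip_width'],o['gripper_force'],o['ft_force'])
s=shot('scene'); cv2.imwrite('pics/s8.png',cv2.resize(s['img'][180:330,200:400],(800,600)))
plan(612,-125,145,-88.6,n=4)
E
```

```text
[ 613.63595537 -195.68662385  146.20906445] (np.float64(-88.50599987258468), array([-7.61469285e-04,  4.24211384e-05, -9.99999709e-01])) 25.874374444812407 49.63967263698578 [ 1.33106379 -0.5682587  -1.30057899]
from [ 613.8 -196.9  146.2] h-88.6 rows 4
[0.0, -0.036, 0.0006, np.float64(0.0)] x 4
```

View pics/s8.png

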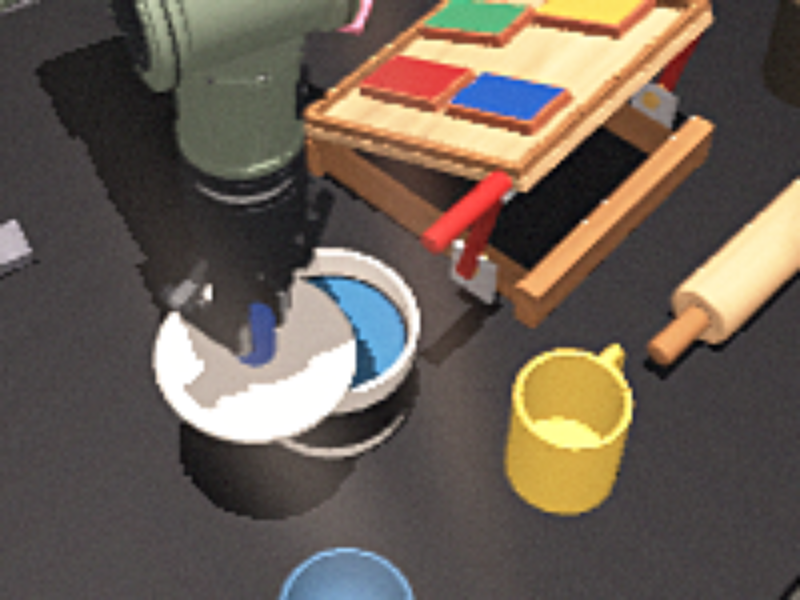

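The lid hangs level beside the tub mouth and below the leg handle. I'll slide it in under the handle and lower it.

Request:
arm_command:
  deltas:
    - [0,-0.036,0,0]
    - [0,-0.036,0,0]
    - [0,-0.036,0,0]
    - [0,-0.036,0,0]
    - [0,0,0,0]
    - [0,0,0,0]
    - [0,0,0,0]

```text
time: 49.53
eef_pos: [612.1, -126.5, 146.1]
orientation: [3.141, 0.036, 0.0]
ft_force: [-0.1, -0.5, -1.4]
grip_width: 26.2
gripper_force: 49.7
```

Request:
arm_command:
  deltas:
    - [0,0,0.01,0]
    - [0,0,0.01,0]
    - [0,0,0.01,0]
    - [0,0,0.008,0]
    - [0,0,0.006,0]
    - [0,0,0.004,0]
    - [0,0,0,0]
    - [0,0,0,0]

```text
time: 50.2
eef_pos: [612.0, -125.0, 122.1]
orientation: [-3.141, -0.037, 0.0]
ft_force: [0.8, 0.2, -2.6]
grip_width: 26.2
gripper_force: 49.7
```

```bash
python3 - <<'E'
from h import *
o=sensors.get_obs(); print(o['eef_pos'],head(o),o['grip_width'],o['gripper_force'],o['ft_force'])
E
```

```text
[ 611.99518386 -124.97565186  122.06160991] (np.float64(-88.64349164828187), array([-6.00472995e-05,  1.16024114e-04, -9.99999991e-01])) 26.206938284476802 49.731184244155884 [ 0.75436517  0.18009964 -2.55203825]
```

Request:
arm_command:
  deltas:
    - [0,0,0.003,0]
    - [0,0,0.002,0]
    - [0,0,0,0]
    - [0,0,0,0]

```text
time: 50.53
eef_pos: [612.2, -125.0, 120.0]
orientation: [3.141, 0.037, 0.001]
ft_force: [1.0, 0.3, -0.2]
grip_width: 26.0
gripper_force: 49.8
```

Request:
arm_command:
  deltas:
    - [0,0,0,0]
    - [0,0,0,0]
    - [0,0,0,0]
    - [0,0,0,0]
    - [0,0,0,0]
  jaw: 0

```text
time: 50.95
eef_pos: [612.0, -125.0, 119.7]
orientation: [-3.141, -0.037, -0.0]
ft_force: [-0.6, 0.3, 0.2]
grip_width: 42.7
gripper_force: 0.0
```

Request:
arm_command:
  deltas:
    - [0,0,-0.02,0]
    - [0,0,-0.05,0]
    - [0,0,-0.06,0]
    - [0,0,-0.06,0]
    - [0,0,-0.06,0]
    - [0,0,0,0]
    - [0,0,0,0]

```text
time: 51.53
eef_pos: [612.9, -125.2, 247.6]
orientation: [3.14, 0.037, 0.009]
ft_force: [0.3, -0.4, -0.6]
grip_width: 42.5
gripper_force: 0.0
```

```bash
python3 - <<'E'
from h import *
o=sensors.get_obs(); print(o['eef_pos'],head(o),o['joint_pos'])
s=shot('scene'); t=shot('top')
cv2.imwrite('pics/s9.png',np.vstack([cv2.resize(s['img'][165:305,250:390],(560,560))]))
print(reg(s,'lid',98)[:1],reg(t,'lid',98)[:1])
for c,r in((s,(120,165,345,375)),(t,(195,225,130,162))):
    b=c['img']; m=(b.max(2)<60).astype(np.uint8); 
print(reg(s,'stick_knob',135)[:2]); print(reg(t,'stick_knob',135)[:2])
cv2.imwrite('pics/box.png',np.hstack([cv2.resize(s['img'][125:185,335:385],(400,480)),cv2.resize(t['img'][190:230,128:168],(400,480))]))
plan(480,200,270,-88.6)
E
```

```text
[ 612.91961649 -125.23329206  247.64248888] (np.float64(-88.64851156900713), array([ 0.00545503, -0.0011192 , -0.99998449])) [-2.19982198e-01  3.88497978e-01  1.41844467e+00  1.01058882e-04
  1.32908218e+00  1.32719890e+00]
[(0.86, [258, 239, 49, 38], 617, -124, 138, 134, -43.3, [206, 205, 209])] [(0.97, [300, 159, 27, 18], 615, -135, 107, 61, 89.8, [201, 198, 199])]
[]
[(0.68, [194, 165, 15, 31], 567, 224, 91, 51, 5.3, [50, 213, 250])]
from [ 611.4 -124.9  243.3] h-88.6 rows 9
[-0.0275, -0.0729, -0.0059, np.float64(-0.0)] x 9
```

View pics/s9.png

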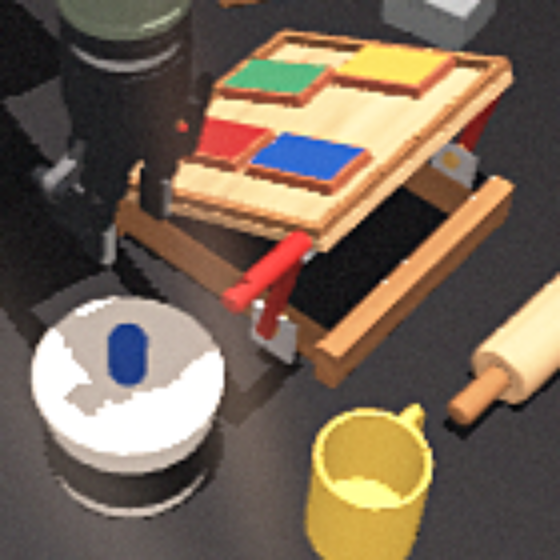

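View pics/box.png

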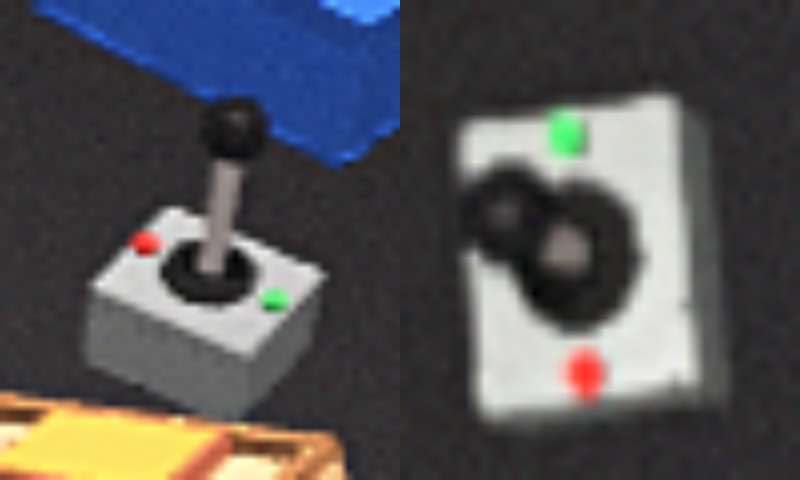

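The lid sits level on the tub. In the box crop, the green mark is on the far side, the red on the near side, and the knob stands over the box at about top (139,207). Now for the stick.

```bash
python3 - <<'E'
from h import *
t=shot('top'); s=shot('scene')
g=onz(t,144.6,201,50); r=onz(t,146.5,221.1,50); print('green',g,'red',r,'knob',onz(t,138.8,207.5,135))
# scene crop: 8x both
f=lambda u,v,z: onz(s,335+u/8,125+v/8,z)
print('scene green',f(273,298,50),'red',f(146,241,50),'knob',f(237,130,135))
d=g-r; print('dir deg',np.degrees(np.arctan2(d[1],d[0])))
plan(420,425,245,-88.6)
E
```

```text
green [516.7477094  429.83084749  50.        ] red [447.86796507 421.07610798  50.        ] knob [483.00704687 425.28253041 135.        ]
scene green [519.47336224 433.57839926  50.        ] red [452.14499538 425.6015926   50.        ] knob [489.14033073 425.96937539 135.        ]
dir deg 7.243557116302689
from [ 611.6 -125.   243.7] h-88.7 rows 15
[-0.0238, -0.0739, -0.0002, np.float64(-0.0)] x 15
```

Request:
arm_command:
  deltas:
    - [-0.0212,-0.0732,0,0]
    - [-0.0212,-0.0732,0,0]
    - [-0.0212,-0.0732,0,0]
    - [-0.0212,-0.0732,0,0]
    - [-0.0212,-0.0732,0,0]
    - [-0.0212,-0.0732,0,0]
    - [-0.0212,-0.0732,0,0]
    - [-0.0212,-0.0732,0,0]
    - [-0.0212,-0.0732,0,0]
    - [-0.0212,-0.0732,0,0]
    - [-0.0212,-0.0732,0,0]
    - [-0.0212,-0.0732,0,0]
  jaw: -1

```text
time: 52.93
eef_pos: [473.5, 312.7, 244.4]
orientation: [3.141, 0.037, -0.0]
ft_force: [0.4, -0.1, 0.0]
grip_width: -0.3
gripper_force: 0.0
```

Request:
arm_command:
  deltas:
    - [-0.0212,-0.0732,0,0]
    - [-0.0212,-0.0732,0,0]
    - [-0.0212,-0.0732,0,0]
    - [0,0,0,-0.0158]
    - [0,0,0,0]
    - [0,0,0,0]
    - [0,0,0,0]

```text
time: 53.52
eef_pos: [440.3, 419.2, 244.5]
orientation: [3.135, 0.189, -0.0]
ft_force: [-0.7, -0.6, 1.3]
grip_width: 0.1
gripper_force: 0.0
```

```bash
python3 - <<'E'
from h import *
o=sensors.get_obs(); print(o['eef_pos'],head(o),o['joint_pos'],o['grip_width'])
w=shot('wrist'); b=w['img'].astype(int)
for nm,m in (('green',(b[:,:,1]>110)&(b[:,:,2]<100)&(b[:,:,0]<130)&(b[:,:,1]-b[:,:,0]>50)),('red',(b[:,:,2]>130)&(b[:,:,1]<80)&(b[:,:,0]<80))):
    n,l,st,ce=cv2.connectedComponentsWithStats(m.astype(np.uint8))
    for i in range(1,n):
        if st[i,4]>20: print(nm,st[i],onz(w,*ce[i],50).round(1))
for d in spotter.cut_out(w,'stick_knob')[:3]:
    u,v,ww,hh=d['rect']; print(d['score'],d['rect'],onz(w,u+ww/2,v+hh/2,135))
u,v=int(0),0
# dark ball pixels near expected projection
T=np.linalg.inv(w['T']); f=210/np.tan(np.radians(w['fovy']/2))
p=T@np.array([486,426,135,1]); r=np.hypot(p[0],p[1]); th=np.arctan2(r,p[2]); pu,pv=w['cx']+f*th*p[0]/r,w['cy']+f*th*p[1]/r; print('expect',pu,pv)
x0,y0=int(pu)-45,int(pv)-45
g=cv2.cvtColor(w['img'],cv2.COLOR_BGR2GRAY)[max(0,y0):y0+90,max(0,x0):x0+90]
c=cv2.HoughCircles(cv2.medianBlur(g,3),cv2.HOUGH_GRADIENT,1,20,param1=80,param2=12,minRadius=10,maxRadius=32)
if c is not None:
    for q in c[0][:4]: print(q,onz(w,q[0]+max(0,x0),q[1]+max(0,y0),135).round(1))
E
```

```text
[440.31187582 419.17242344 244.47108537] (np.float64(-83.11873845094253), array([-2.74706284e-04, -6.84196310e-04, -9.99999728e-01])) [ 7.42056737e-01  3.64818093e-01  1.46301943e+00 -3.29426813e-04
  1.31442001e+00  2.19283615e+00] 0.14198552792953756
green [ 470  148   54   60 1579] [477.7 151.9  50. ]
red [467   2   7  14  47] [672.2 229.2  50. ]
red [527 152  33  56 819] [483.5  48.6  50. ]
red [273 171  11   6  59] [445.4 422.2  50. ]
0.93 [260.0, 133.1, 34.8, 40.0] [480.04492353 426.4371199  135.        ]
expect 278.8648300299797 145.70280642145744
[44.5 39.5 21.3] [490.7 427.6 135. ]
```

Request:
arm_command:
  deltas:
    - [0,-0.003,0.05,0]
    - [0,0,0.06,0]
    - [0,0,0.06,0]
    - [0,0,0.05,0]
    - [0,0,0.03,0]
    - [0,0,0,0]
    - [0,0,0,0]

```text
time: 54.2
eef_pos: [440.2, 420.7, 119.5]
orientation: [3.135, 0.19, -0.001]
ft_force: [0.2, 0.0, 1.4]
grip_width: -0.0
gripper_force: 0.0
```

Request:
arm_command:
  deltas:
    - [0.01,0,0,0]
    - [0.01,0,0,0]
    - [0.01,0,0,0]
    - [0.01,0,0,0]
    - [0.01,0,0,0]
    - [0.01,0,0,0]
    - [0.01,0,0,0]
    - [0.01,0,0,0]
    - [0.01,0,0,0]
    - [0,0,0,0]
    - [0,0,0,0]

```text
time: 55.12
eef_pos: [484.5, 427.0, 119.4]
orientation: [3.135, 0.192, -0.001]
ft_force: [-2.3, -0.2, -0.6]
grip_width: -0.0
gripper_force: 0.8
```

```bash
cat > st.py <<'E'
from h import *
o=sensors.get_obs(); print(o['time'],o['eef_pos'],o['ft_force'])
s=shot('scene')
b=s['img'][118:175,340:395].max(2); ys,xs=np.nonzero(b<45)
for d in spotter.cut_out(s,'stick_knob')[:3]: print(d['score'],d['rect'])
E
python3 st.py
```

```text
55.1167 [484.48691138 427.02426253 119.36918301] [-2.28037603 -0.19521868 -0.64287647]
```

Request:
arm_command:
  deltas:
    - [0.008,0,0,0]
    - [0.008,0,0,0]
    - [0.004,0,0,0]
    - [0,0,0,0]
    - [0,0,0,0]

```text
time: 55.63
eef_pos: [494.3, 428.1, 119.4]
orientation: [3.135, 0.192, -0.001]
ft_force: [-2.7, -0.0, -1.9]
grip_width: 0.0
gripper_force: 1.3
```

Request:
arm_command:
  deltas:
    - [0.006,0,0,0]
    - [0,0,0,0]
    - [0,0,0,0]

```text
time: 55.88
eef_pos: [496.2, 428.3, 119.4]
orientation: [3.135, 0.192, -0.005]
ft_force: [-5.7, 0.3, -0.7]
grip_width: -0.2
gripper_force: 2.8
```

The force jumped at the stop. I'll hold for a good three seconds.

Request:
arm_command:
  deltas:
    - [0.002,0,0,0]
    - [0,0,0,0]
    - [0,0,0,0]
    - [0,0,0,0]
    - [0,0,0,0]
    - [0,0,0,0]
    - [0,0,0,0]
    - [0,0,0,0]
    - [0,0,0,0]
    - [0,0,0,0]
    - [0,0,0,0]
    - [0,0,0,0]

```text
time: 56.88
eef_pos: [496.2, 428.3, 119.4]
orientation: [3.134, 0.193, -0.008]
ft_force: [-7.5, -1.2, -0.7]
grip_width: -0.2
gripper_force: 3.8
```

Request:
arm_command:
  deltas:
    - [0,0,0,0]
    - [0,0,0,0]
    - [0,0,0,0]
    - [0,0,0,0]
    - [0,0,0,0]
    - [0,0,0,0]
    - [0,0,0,0]
    - [0,0,0,0]
    - [0,0,0,0]
    - [0,0,0,0]
    - [0,0,0,0]
    - [0,0,0,0]

```text
time: 57.88
eef_pos: [496.3, 428.3, 119.4]
orientation: [3.134, 0.193, -0.008]
ft_force: [-7.2, -1.8, 1.1]
grip_width: 0.2
gripper_force: 3.8
```

Request:
arm_command:
  deltas:
    - [0,0,0,0]
    - [0,0,0,0]
    - [0,0,0,0]
    - [0,0,0,0]
    - [0,0,0,0]
    - [0,0,0,0]
    - [0,0,0,0]
    - [0,0,0,0]
    - [0,0,0,0]
    - [0,0,0,0]
    - [0,0,0,0]
    - [0,0,0,0]

```text
time: 58.88
eef_pos: [496.2, 428.3, 119.4]
orientation: [3.134, 0.193, -0.008]
ft_force: [-7.7, -0.3, 0.6]
grip_width: -0.4
gripper_force: 3.8
```

Request:
arm_command:
  deltas:
    - [0,0,0,0]
    - [-0.01,0,0,0]
    - [-0.015,0,0,0]
    - [-0.015,0,0,0]
    - [-0.015,0,0,0]
    - [-0.015,0,0,0]
    - [-0.015,0,0,0]
    - [-0.015,0,0,0]
    - [-0.02,0,0,0]
    - [-0.02,0,0,0]
    - [0,0,0,0]
    - [0,0,0,0]

```text
time: 59.88
eef_pos: [428.5, 420.3, 119.9]
orientation: [-3.135, -0.194, -0.001]
ft_force: [0.3, 0.5, 1.3]
grip_width: 0.3
gripper_force: 0.0
```

Request:
arm_command:
  deltas:
    - [0,0,-0.05,0]
    - [0,0,-0.07,0]
    - [0,0,-0.07,0]
    - [0,0,-0.06,0]
    - [0,0,0,0]
    - [0,0,0,0]
    - [0,0,0,0]

```text
time: 60.47
eef_pos: [428.9, 419.9, 243.9]
orientation: [3.135, 0.192, -0.001]
ft_force: [0.6, -0.6, -0.6]
grip_width: -0.2
gripper_force: 0.0
```

```bash
python3 tiles.py; python3 - <<'E'
from h import *
o=sensors.get_obs(); print(o['time'],o['eef_pos'],o['ft_force'])
s=shot('scene'); t=shot('top')
for c in(s,t): print([(d['score'],d['rect']) for d in spotter.cut_out(c,'stick_knob')[:2]],reg(c,'lid',98)[:1])
w=shot('wrist'); print([(d['score'],onz(w,d['rect'][0]+d['rect'][2]/2,d['rect'][1]+d['rect'][3]/2,135)) for d in spotter.cut_out(w,'stick_knob')[:2]])
E
```

```text
(0.76, [194, 166, 15, 29], 590, 243, 97, 55, 5.9, [48, 213, 250])
(0.74, [182, 148, 108, 22], 682, -17, 101, 57, -53.9, [56, 63, 213])
(0.69, [208, 195, 16, 23], 496, 193, 94, 53, 8.9, [110, 179, 110])
(0.67, [238, 189, 14, 28], 512, 95, 92, 52, 0.4, [56, 72, 235])

(0.88, [315, 196, 26, 19], 527, 188, 98, 64, 23.9, [154, 104, 103])
(0.81, [306, 181, 26, 9], 442, 244, 84, 55, 32.5, [104, 151, 124])
(0.73, [334, 174, 29, 17], 509, 331, 102, 63, 30.3, [87, 176, 224])
(0.72, [133, 223, 32, 27], 197, -330, 95, 60, -86.5, [202, 179, 232])
(0.67, [290, 195, 28, 14], 452, 147, 85, 58, 24.5, [73, 85, 213])
(0.56, [263, 173, 28, 13], 323, 160, 90, 57, 26.7, [214, 189, 245])

60.6667 [428.57645679 419.76944434 243.03108643] [ 0.46567828  0.36403191 -0.30388572]
[(0.55, [388.5, 162.2, 32.0, 43.7]), (0.42, [358.5, 136.9, 10.3, 23.9])] [(0.59, [257, 239, 48, 37], 616, -126, 137, 135, -70.5, [243, 238, 235])]
[(0.43, [135.8, 201.4, 11.4, 11.1]), (0.41, [192.3, 154.0, 72.6, 74.5])] [(0.85, [289, 149, 38, 41], 610, -127, 137, 133, -90.0, [251, 248, 246])]
[(0.96, array([478.71766954, 425.71797339, 135.        ]))]
```

```bash
python3 - <<'E'
from h import *
a,w=.43,np.radians(1.5)
ex=np.array([np.cos(a)*np.cos(w),np.cos(a)*np.sin(w),np.sin(a)]);ey=np.array([-np.sin(w),np.cos(w),0]);ez=np.cross(ex,ey)
C=np.array([549,139.5,106])+12*ez
for n in('scene','top'):
    c=shot(n)
    for d in spotter.cut_out(c,'tile0'):
        col=c['img'][d['region']].mean(0)
        hsv=cv2.cvtColor(c['img'],cv2.COLOR_BGR2HSV); core=np.median(hsv[d['region']],0)
        m=d['region']&(abs(hsv[:,:,0].astype(int)-core[0])<9)&(hsv[:,:,1]>90)
        if m.sum()<30: continue
        cs=max(cv2.findContours(m.astype(np.uint8),cv2.RETR_EXTERNAL,cv2.CHAIN_APPROX_NONE)[0],key=len)[:,0]
        P=[]
        for u,v in cs:
            o,r=ray(c,u,v); p=o+r*((C-o)@ez)/(r@ez)-C; P.append((p@ex,p@ey))
        q=cv2.minAreaRect(np.array(P,np.float32))
        if abs(q[0][0])<130 and abs(q[0][1])<130: print(n,np.round(q[0]),np.round(q[1]),round(q[2]),core)
E
```

```text
scene [29. 87.] [44. 82.] 90 [ 25. 155. 252.]
scene [ 47. -47.] [81. 43.] 0 [109. 188. 206.]
scene [-43. -54.] [103.  60.] 0 [  2. 168. 226.]
scene [-64.  46.] [79. 40.] 5 [ 68. 140. 184.]
top [ 46. -47.] [80. 40.] 0 [108. 207. 217.]
top [-67.  46.] [79. 40.] 4 [ 71. 152. 188.]
top [27. 87.] [46. 84.] 89 [ 26. 212. 253.]
top [-54. -47.] [47. 83.] 88 [  1. 203. 235.]
```

```bash
cat > y.py <<'E'
from h import *
a,w=.43,np.radians(1.5)
ex=np.array([np.cos(a)*np.cos(w),np.cos(a)*np.sin(w),np.sin(a)]);ey=np.array([-np.sin(w),np.cos(w),0]);ez=np.cross(ex,ey)
B=np.array([549,139.5,106]); C=B+12*ez
for n,rng in(('scene',(160,205,320,380)),('top',(155,215,185,270))):
    c=shot(n); r0,r1,c0,c1=rng
    sub=c['img'][r0:r1,c0:c1]; k=4
    big=cv2.resize(sub,None,fx=k,fy=k,interpolation=cv2.INTER_CUBIC); h=cv2.cvtColor(big,cv2.COLOR_BGR2HSV).astype(int)
    sat=h[:,:,1]
    for nm,m in (('yellow',(abs(h[:,:,0]-25)<5)&(sat>(200 if n=='scene' else 160))&(h[:,:,2]>120)),('blue',(abs(h[:,:,0]-109)<10)&(sat>130))):
        cs=cv2.findContours(m.astype(np.uint8),cv2.RETR_EXTERNAL,cv2.CHAIN_APPROX_NONE)[0]
        if not cs: print(n,nm,'none'); continue
        cs=max(cs,key=cv2.contourArea)[:,0]
        P=[]
        for u,v in cs:
            o,r=ray(c,(u+.5)/k-.5+c0,(v+.5)/k-.5+r0); p=o+r*((C-o)@ez)/(r@ez)-C; P.append((p@ex,p@ey))
        P=np.array(P,np.float32); print(n,nm,np.round(np.r_[cv2.minAreaRect(P)[0],cv2.minAreaRect(P)[1],cv2.minAreaRect(P)[2]],1),P.min(0).round(),P.max(0).round())
    # median hue/sat across yellow row, in board y, at s=28
    f=210/np.tan(np.radians(c['fovy']/2)); T=np.linalg.inv(c['T'])
    out=[]
    for yy in range(40,136,4):
        p=T@np.r_[C+28*ex+yy*ey,1]; u,v=c['cx']+f*p[0]/p[2],c['cy']+f*p[1]/p[2]
        out.append((yy,cv2.getRectSubPix(c['img'],(1,1),(u,v))[0,0].tolist()))
    print(out)
E
python3 y.py
```

```text
scene yellow none
scene blue [ 48.1 -40.8  80.6  31.5   0.6] [  8. -57.] [ 88. -25.]
[(40, [183, 238, 255]), (44, [150, 207, 247]), (48, [76, 111, 172]), (52, [41, 59, 122]), (56, [41, 55, 126]), (60, [57, 79, 159]), (64, [95, 176, 237]), (68, [104, 226, 255]), (72, [103, 235, 255]), (76, [100, 229, 253]), (80, [101, 228, 252]), (84, [102, 227, 252]), (88, [100, 227, 252]), (92, [99, 226, 252]), (96, [97, 226, 252]), (100, [99, 230, 253]), (104, [101, 233, 255]), (108, [102, 213, 255]), (112, [91, 158, 224]), (116, [66, 88, 135]), (120, [50, 55, 69]), (124, [44, 42, 43]), (128, [62, 61, 61]), (132, [89, 89, 89])]
top yellow [27.5 86.6 84.4 44.7  0.4] [-15.  64.] [ 70. 109.]
top blue [ 46.  -47.1  41.4  82.1  89.8] [  5. -68.] [ 87. -26.]
[(40, [156, 233, 254]), (44, [157, 233, 254]), (48, [158, 232, 254]), (52, [156, 234, 254]), (56, [163, 239, 255]), (60, [102, 162, 228]), (64, [58, 175, 247]), (68, [42, 225, 254]), (72, [42, 230, 253]), (76, [40, 228, 253]), (80, [39, 228, 253]), (84, [43, 229, 253]), (88, [42, 228, 253]), (92, [43, 229, 253]), (96, [40, 227, 253]), (100, [40, 228, 253]), (104, [39, 231, 254]), (108, [50, 194, 247]), (112, [75, 150, 237]), (116, [80, 158, 244]), (120, [49, 75, 121]), (124, [42, 38, 43]), (128, [43, 42, 44]), (132, [46, 43, 45])]
```

Yellow has shifted to the left lip. Both views put its top face inside the lip (y 63–110 mm), so it lies flat, and nothing else needs mending. Handing in.

```bash
python3 -c "
from rig import robot; print(robot.hand_in())"
```

```text
the job is handed in; nothing more can be done
None
```

The job is handed in, with no verdict returned: the leg is locked, all four tiles are flat on the board, the lid is on the tub, and the stick was held at its green stop for 3 s and let go. Yellow drifted about 40 mm to the left lip, but the camera views show it flat and clear of the other tiles.

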